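# Close the leak-test pot: seat the disk, screw the ring over it

### The job

Close the small leak-test pot on the watchmaker's bench: set the loose steel disk flat into the pot's mouth, tab up, then put the flanged ring over it, feel for the start of the thread and screw the ring clockwise, pressed lightly against the sprung seal, until it is fully home, and let go. Be gentle: never press the disk onto the seal with more than 20 N. Leave the other things on the bench where they are.

Things in the scene. Friction and masses are not known exactly. Their poses are not given: they have to be found in the camera images.
- pot: Leak-test pot, steel, fixed: round body 80 mm across, 45 mm high (foot 88 mm), then a neck 46 mm across up to the rim 72 mm above the bench. Below 46 mm a dial gauge sticks out at +x to 71 mm from the axis, a valve at -y to 66 mm. Origin on the axis at bench height, z up.
- pot_mouth (a point): Centre of the pot's mouth, level with the rim; z up. The bore is 39 mm across. The disk lying free on the seal has its upper face 4.5 mm above the rim, its tab's middle 13.5 mm above the rim (11 mm when the ring is home).
- pot_seal (a point): Point on the pot's axis, 5.5 mm below the rim, where the flat rubber seal lies when free. The seal is sprung: it starts to give at 2 N, plus 4 N per mm, up to 5 mm.
- pot_thread (a point): Point on the pot's axis, 8 mm below the rim; axes as the pot's. Outside the neck two opposite ribs, 54 mm across: tops 2.5 (start) to 4 mm, undersides 6.5 to 8 mm below the rim. Between them two gaps 44 degrees wide, roughly at the pot's +x and -x, but the neck was fitted by eye: up to 0.55 rad off either way, which is not measured.
- pot_stop (a point): Point on the pot's axis, 11 mm below the rim. A lug in a gap goes under the rib when turned clockwise seen from above and meets a solid stop when the lug's middle is about 54 degrees past the gap's middle; counter-clockwise it is stopped at the gap's edge. The thread holds the ring by friction once it is let go.
- disk_tab (a point): Loose steel disk, about 80 g, 37 mm across, 10 mm thick, lower edge chamfered; on its middle a finger tab 18 mm (x) by 12 mm (y) by 18 mm high, 28 mm high in all. Starts flat, tab up, on a round cushion 60 mm across and 25 mm high. The point is the tab's middle, 19 mm above the underside; z up.
- ring_mid (a point): Loose aluminium screw ring, about 100 g, 63 mm across, 18 mm high, two opposite flat grips 26 mm wide at +y and -y, 64 mm over the flats. At the top an inward flange 4 mm thick with a 27 mm hole (the tab passes through) presses on the disk; below it 57 mm inside. Starts flange up on a 60 mm cushion, 25 mm high. The point is on the axis, 9 mm above the underside; z up.
- ring_low (a point): Point on the ring's axis at its underside; axes as the ring's. Inside, at the very bottom, two lugs at +x and -x, 4 mm high, 28 degrees wide, 49 mm between tips: half a turn makes no difference. They get under the ribs only with the ring pressed at least 1 mm down on the seal from lying free; 2.5 mm clears the whole rib.
- ring_top (a point): Point on the ring's axis at its upper face, 9 mm above its middle. The upper face stands 14 to 15.5 mm above the pot's rim while the lugs ride on the ribs, 8.5 mm when the ring has dropped into the gaps and lies free on the disk, 6 mm when screwed home (the seal then pushes up with about 12 N).
- bezel: Bystander: thin polished steel bezel, 40 mm across, 5 mm high, on a third cushion. Origin at the centre of its underside.
- watch_case: Bystander: empty steel watch case, 42 mm across, 9 mm high. Origin at the centre of its underside.
- loupe: Bystander: black eye loupe, 36 mm across, 30 mm high. Origin under its centre.
- blower: Bystander: rubber dust blower, bulb 60 mm across, 95 mm high. Origin under its centre.
- driver: Bystander: small screwdriver, 100 mm long, 12 mm high, lying. Origin near its middle at bench height.
- tweezers: Bystander: steel tweezers, 110 mm long, 9 mm high, lying. Origin at the middle at bench height.
Mind the look-alikes: they are no part of the job. Leave any pink or yellow look-alike of the part that bears ring_mid alone.

How it is judged:
By the outcome, as a careful person would: the job done as asked, in the order asked, and still so for the second after the job is handed in, with the robot touching nothing.
It also fails if it takes over 72 s, if anything falls off the work surface, if the arm or the gripper's body presses on something with over 40 N, if the wrist force passes 120 N, or if a joint passes its speed limit or range.

### The arm

A 7-joint arm with a two-finger parallel gripper is mounted at the origin on the work surface. World frame = base frame: x ahead of the robot, y to its left, z up, the work surface at z = 0. Lengths are in m, angles in rad, forces in N, time in s.
With the tool pointing down it reaches from about 0.4 to 0.85 m from the base axis. Payload 6.9 kg.
Tool frame: the origin (TCP) lies at the very end of the fingers, on their centre line; the grasp point (between the pads) lies 19 mm behind it; y points along the fingers, x is the direction in which the jaws open and shut, and the axes are right-handed (so a half turn about y gives the same grasp; the last joint's range is limited). The gripper opens to 85 mm and grips with 20 to 120 N. Pads are 22 mm wide; open, the fingers measure 114 mm over their backs; the gripper's body (76 mm by 85 mm) begins 54 mm behind the grasp point. The pads swing forward as they close: fully open they stand 13 mm farther back than shut.
Start: joints at [-1.147, 0.507, -0.238, 1.5, 0.126, 1.149, -0.155], TCP at [0.195, 0.594, 0.201] pointing down, gripper open.
Joint ranges: [-3.08, 3.08], [-0.24, 2.05], [-1.43, 1.35], [0, 2.5], [-1.52, 4.66], [0.17, 1.96], [-2.89, 2.89]. Speed limits (rad/s): [2.39, 2.39, 3.14, 3.14, 3.14, 3.14, 3.14].

### API

Orientations are given as a 3x3 rotation matrix whose columns are the frame's x, y, z axes.
In Python, from cell import r gives the robot as it stands.
- The arm moves only by the shell command python3 -m creep 'ROWS'. ROWS is JSON, a list of rows, each a list of 3 entries, a list of its own where there are three numbers: the shift along the tool's x, y, z in mm, then the turn, a rotation vector about the tool's x, y, z in rad, then the finger opening in mm, from 0 to 85.4. In form: [[[x, y, z], [rx, ry, rz], gripper], ...]. A call has exactly 8 rows; each row is the pose to reach, as a shift and turn from the pose commanded when the call began, along the tool's axes at that moment; what a row does not reach only later rows make up. A row lasts 1/12 s, in which the tool goes at most 41.7 mm and 7.16 degrees, less where a joint would pass 70% of its speed; a pose out of reach is approached as far as the arm can. A call with a gripper value outside its range is refused whole. The fingers move at their own pace and stop on an object; the grip force is fixed at half the most. Time passes only in rows, so rows that repeat a pose let the fingers close, or fill a call up. It gives the time, the measured TCP pose, the force and the opening at its end, in the units of the state.
- r.sense(): the state, without advancing time (a new reading comes with each control period).
- r.grab_frame(name): name is "scene" or "top"; returns a dict with "img" (384x512x3 uint8, red, green, blue), "z_map" (384x512 float32, m along the optical axis (not along the pixel's ray), 0 where there is no reading), "camera_matrix" (3x3 intrinsics, pixels), "R" (3x3) and "t" (3): a world point X has camera coordinates R X + t. Camera axes: x right, y down, z forward; pixel columns grow to the right and rows downward; lengths in m; the calibration is good to about 2 mm. A picture is of the moment at which its call begins.
- r.close_job(): hands the job in, once; it reports no verdict.
The state is a dict: "time_s": time; "q": joint angles; "dq": joint speeds; "joint_efforts": joint torques, N m; "tool_pos": TCP position; "tcp_rot": TCP orientation; "wrist_force": force on the tool from outside, world axes, zero at the start; "moment": the same for the moment, N m; "gripper_width": opening from 0.0 (shut) to 1.0 (fully open).
Only numpy, scipy, OpenCV 4.12 (cv2) and the standard library are available. Lean on these libraries where they do the work, as an engineer would, in place of code of your own. Each camera call takes 0.05 s, during which the arm holds its last target.

## Working session

There is one attempt and no reset: what is moved stays moved. The work goes in short steps, Python scripts to look and compute and a shell command to move; the robot and the scene stay as the last step left them, time stands still between calls to the robot, and variables do not carry over. Pictures are saved under pics/ and viewed, and the job is handed in when it is done.

```bash
ls; mkdir -p pics; python3 - <<'E'
from cell import r
import cv2,numpy as np
s=r.sense()
for k,v in s.items(): print(k,np.round(v,4).tolist())
for n in("scene","top"):
    f=r.grab_frame(n)
    cv2.imwrite(f"pics/{n}0.png",cv2.cvtColor(f["img"],cv2.COLOR_RGB2BGR))
    np.savez(f"pics/{n}0.npz",**f)
    print(n,f["camera_matrix"],f["R"],f["t"])
E
```

```text
pics
time_s 0.0
q [-1.1475, 0.5083, -0.2375, 1.5011, 0.1257, 1.1489, -0.1548]
dq [0.0, -0.0011, 0.0004, 0.0009, -0.0001, -0.0002, -0.0006]
joint_efforts [-0.0012, -62.0577, -2.1868, -24.9661, 0.0126, 0.0117, 0.0]
tool_pos [0.1952, 0.5932, 0.1999]
tcp_rot [[0.3125, -0.0005, -0.9499], [0.9499, -0.0017, 0.3125], [-0.0018, -1.0, -0.0]]
wrist_force [-0.3928, 0.071, 0.0824]
moment [0.0357, 0.0184, -0.0478]
gripper_width 0.9982
scene [[409.06014346   0.         258.4722568 ]
 [  0.         409.06014346 183.58336516]
 [  0.           0.           1.        ]] [[-0.53205887  0.84669799 -0.00398475]
 [ 0.71532824  0.44697919 -0.53713604]
 [-0.4530109  -0.2886384  -0.84348622]] [ 0.31060873 -0.38263956  1.12157061]
top [[421.9445051    0.         256.98056921]
 [  0.         421.9445051  182.32357714]
 [  0.           0.           1.        ]] [[-1.59029307e-02 -9.99873536e-01 -8.88818985e-05]
 [-9.95049840e-01  1.58349312e-02 -9.81074412e-02]
 [ 9.80964416e-02 -1.47175392e-03 -9.95175825e-01]] [0.02714802 0.56707354 0.96250283]
```

View pics/scene0.png

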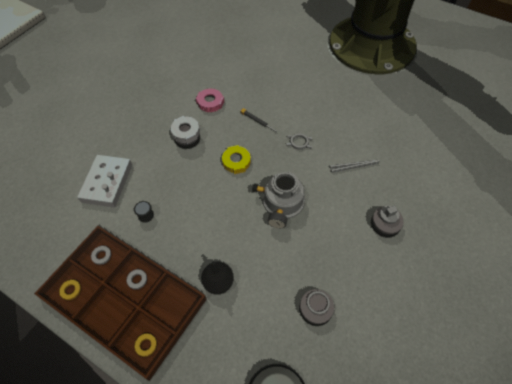

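View pics/top0.png

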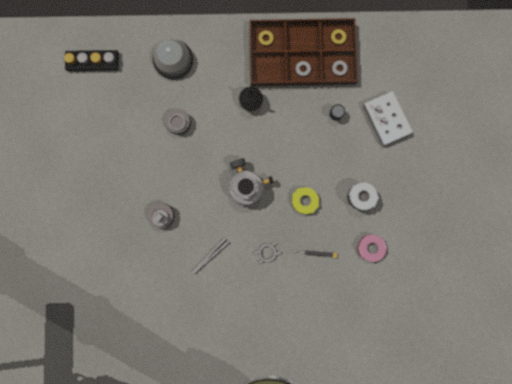

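The pot is at scene (283,193) / top (246,187). The disk with its tab is at scene (386,219) / top (161,215). There are four ring-like candidates:
- Grey-white ring on a cushion, scene (185,128) / top (364,196).
- Yellow ring, scene (236,158) / top (306,201).
- Pink ring, scene (210,100) / top (372,248).
- Bezel on a cushion, scene (317,305) / top (178,122).

The grey-white one fits, since it is aluminium-coloured, on a cushion and of the right size. I'll confirm in crops.

```bash
python3 - <<'E'
import cv2,numpy as np
a=cv2.imread("pics/scene0.png");b=cv2.imread("pics/top0.png")
def c(i,u,v,h=26,s=260): return cv2.resize(i[v-h:v+h,u-h:u+h],(s,s),interpolation=cv2.INTER_CUBIC)
r1=np.hstack([c(a,185,130),c(a,386,219),c(a,280,197,32)])
r2=np.hstack([c(b,364,196),c(b,161,215),c(b,248,183,32)])
o=np.vstack([r1,r2]);o=np.clip(o*1.6,0,255).astype(np.uint8)
cv2.imwrite("pics/crop1.png",o)
E
```

```text
(no output)
```

View pics/crop1.png

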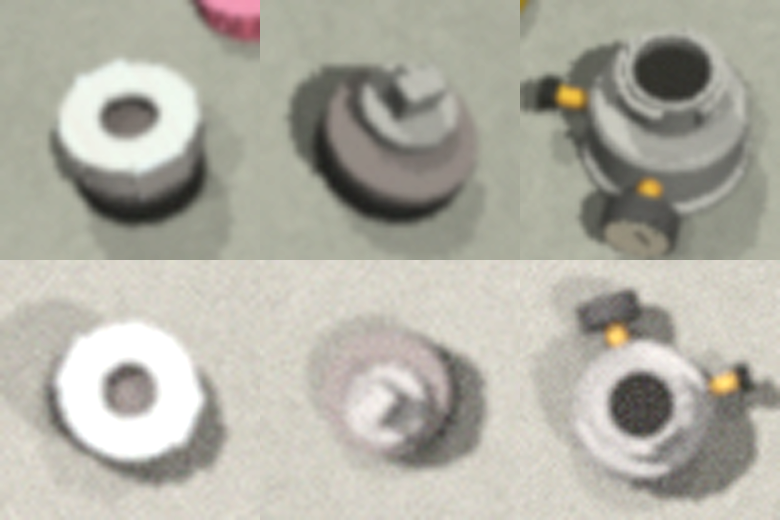

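The crops confirm it: the white ring on the cushion has grip corners and a hole, and the disk with tab and the pot are clear. Next I'll take a few averaged frames and measure.

```bash
cat > h.py <<'E'
import cv2,numpy as np
def load(n,k):
    f=np.load(f"pics/{n}{k}.npz"); return {x:f[x] for x in f}
def grab(n,k,m=1):
    from cell import r
    fs=[r.grab_frame(n) for _ in range(m)]
    f=dict(fs[0]); f["img"]=np.mean([x["img"] for x in fs],0).astype(np.uint8)
    z=np.array([x["z_map"] for x in fs]);z[z==0]=np.nan
    f["z_map"]=np.nan_to_num(np.nanmedian(z,0))
    np.savez(f"pics/{n}{k}.npz",**f)
    cv2.imwrite(f"pics/{n}{k}.png",f["img"][:,:,::-1]); return f
def cloud(f):
    K=f["camera_matrix"];h,w=f["z_map"].shape
    u,v=np.meshgrid(np.arange(w),np.arange(h));z=f["z_map"]
    P=np.stack([(u-K[0,2])/K[0,0]*z,(v-K[1,2])/K[1,1]*z,z],-1)
    X=(P-f["t"])@f["R"]; X[z==0]=np.nan; return X
def ray(f,uv,h):
    K=f["camera_matrix"];uv=np.atleast_2d(uv).astype(float)
    d=np.c_[(uv[:,0]-K[0,2])/K[0,0],(uv[:,1]-K[1,2])/K[1,1],np.ones(len(uv))]@f["R"]
    c=-f["R"].T@f["t"]; s=(h-c[2])/d[:,2]; return c+d*s[:,None]
def proj(f,X):
    p=np.atleast_2d(X)@f["R"].T+f["t"]; p=p@f["camera_matrix"].T; return p[:,:2]/p[:,2:]
def tri(f,a,g,b):
    P=lambda q:q["camera_matrix"]@np.c_[q["R"],q["t"]]
    X=cv2.triangulatePoints(P(f),P(g),np.array(a,float).reshape(2,1),np.array(b,float).reshape(2,1));return (X[:3]/X[3]).ravel()
E
python3 - <<'E'
from h import *
np.set_printoptions(precision=4,suppress=True)
for n in("scene","top"):
    f=grab(n,1,6); X=cloud(f)
    pts={"ring":{"scene":(185,128),"top":(364,196)},"disk":{"scene":(386,219),"top":(161,215)},"pot":{"scene":(286,184),"top":(246,187)}}
    print(n,"bench z",np.nanmedian(X[200:260,300:340,2] if n=="scene" else X[270:330,300:400,2]))
    for k,p in pts.items():
        u,v=p[n];w=X[v-26:v+27,u-26:u+27].reshape(-1,3)
        hz=np.round(w[:,2]*1000); hist=np.bincount(hz[(hz>5)].astype(int),minlength=110)
        print(k,"heights mm:",[(i,c) for i,c in enumerate(hist) if c>15])
E
```

```text
scene bench z -0.00011708997130733409
ring heights mm: [(14, np.int64(16)), (17, np.int64(23)), (18, np.int64(49)), (24, np.int64(16)), (25, np.int64(46)), (26, np.int64(19)), (41, np.int64(18)), (42, np.int64(117)), (43, np.int64(245)), (44, np.int64(41))]
disk heights mm: [(23, np.int64(17)), (24, np.int64(133)), (25, np.int64(194)), (26, np.int64(23)), (34, np.int64(40)), (35, np.int64(92)), (36, np.int64(18)), (52, np.int64(22)), (53, np.int64(26))]
pot heights mm: [(7, np.int64(24)), (8, np.int64(22)), (29, np.int64(16)), (32, np.int64(19)), (41, np.int64(16)), (42, np.int64(35)), (43, np.int64(41)), (44, np.int64(110)), (45, np.int64(236)), (46, np.int64(61)), (65, np.int64(37)), (66, np.int64(108)), (67, np.int64(105)), (68, np.int64(75)), (69, np.int64(33)), (70, np.int64(17)), (71, np.int64(46)), (72, np.int64(54))]
top bench z -0.00034741494465366464
ring heights mm: [(24, np.int64(36)), (25, np.int64(42)), (26, np.int64(20)), (41, np.int64(44)), (42, np.int64(167)), (43, np.int64(214)), (44, np.int64(65))]
disk heights mm: [(24, np.int64(79)), (25, np.int64(129)), (26, np.int64(68)), (34, np.int64(34)), (35, np.int64(68)), (36, np.int64(34)), (53, np.int64(22))]
pot heights mm: [(6, np.int64(17)), (7, np.int64(40)), (8, np.int64(24)), (30, np.int64(21)), (32, np.int64(17)), (41, np.int64(26)), (42, np.int64(35)), (43, np.int64(57)), (44, np.int64(159)), (45, np.int64(196)), (46, np.int64(90)), (65, np.int64(21)), (66, np.int64(84)), (67, np.int64(89)), (68, np.int64(69)), (69, np.int64(22)), (71, np.int64(30)), (72, np.int64(43)), (73, np.int64(18))]
```

```bash
cat > m.py <<'E'
from h import *
from scipy.optimize import least_squares
np.set_printoptions(precision=4,suppress=True)
C={"ring":{"scene":(185,128),"top":(364,196)},"disk":{"scene":(386,219),"top":(161,215)},"pot":{"scene":(286,184),"top":(246,187)}}
def topmask(f,X,c,zl,zh,h=30):
    m=np.zeros(X.shape[:2],np.uint8);u,v=c
    w=X[v-h:v+h,u-h:u+h,2];m[v-h:v+h,u-h:u+h]=((w>zl)&(w<zh))
    n,l,st,_=cv2.connectedComponentsWithStats(m); i=1+np.argmax(st[1:,4]); return (l==i).astype(np.uint8)
E
python3 - <<'E'
from m import *
for n in("scene","top"):
    f=load(n,1);X=cloud(f)
    m=topmask(f,X,C["ring"][n],.039,.047); cs,_=cv2.findContours(m,cv2.RETR_CCOMP,cv2.CHAIN_APPROX_NONE)
    cs=sorted(cs,key=len); z=np.nanmedian(X[m>0][:,2])
    o=ray(f,cs[-1][:,0],z)[:,:2]; (c,rad)=cv2.minEnclosingCircle(o.astype(np.float32)); 
    i=ray(f,cs[-2][:,0],z)[:,:2]
    P=ray(f,np.argwhere(m>0)[:,::-1],z)[:,:2]
    fit=lambda o:least_squares(lambda p:np.hypot(*(o-p[:2]).T)-p[2],[*o.mean(0),.03],loss="soft_l1",f_scale=.001).x
    print("ring",n,"z",z,"outer",fit(o),"hole",fit(i),"centroid",P.mean(0))
    # flats: 4 corners profile
    cc=fit(o)[:2];d=o-cc;a=np.degrees(np.arctan2(d[:,1],d[:,0]))%180;rr=np.hypot(*d.T)*1000
    print([ (k,round(rr[(a>=k)&(a<k+10)].mean(),1)) for k in range(0,180,10)])
    # disk
    m=topmask(f,X,C["disk"][n],.0315,.0385); u,v=C["disk"][n]
    t=topmask(f,X,C["disk"][n],.046,.058)
    Pt=X[t>0]; z2=np.nanmedian(Pt[Pt[:,2]>.050][:,2]); tt=topmask(f,X,C["disk"][n],z2-.003,z2+.004)
    Pt=ray(f,np.argwhere(tt>0)[:,::-1],z2)[:,:2]; rect=cv2.minAreaRect((Pt*1000).astype(np.float32))
    ev,V=np.linalg.eigh(np.cov(Pt.T)); print("tab",n,z2,len(Pt),Pt.mean(0),rect,"long axis deg",np.degrees(np.arctan2(V[1,1],V[0,1])),np.sqrt(ev*12))
    cs,_=cv2.findContours(m|t,cv2.RETR_EXTERNAL,cv2.CHAIN_APPROX_NONE);z1=np.nanmedian(X[m>0][:,2])
    cm=m; o=X[cv2.morphologyEx(m,cv2.MORPH_GRADIENT,np.ones((3,3)))*m>0][:,:2]
    print("disk",n,z1,fit(ray(f,max(cs,key=len)[:,0],z1)[:,:2]))
    # pot: rim
    m=topmask(f,X,C["pot"][n],.0695,.0745);zr=np.nanmedian(X[m>0][:,2])
    o=ray(f,np.argwhere(m>0)[:,::-1],zr)[:,:2]; print("rim",n,zr,fit(o))
    g=X[C["pot"][n][1]-35:C["pot"][n][1]+35,C["pot"][n][0]-35:C["pot"][n][0]+35].reshape(-1,3)
    b=g[(g[:,2]>.043)&(g[:,2]<.0465)]; print("body",fit(b[np.hypot(*(b[:,:2]-fit(o)[:2]).T)>.03][:,:2]))
E
```

```text
ring scene z 0.04277966681330699 outer [ 0.5332 -0.2261  0.0311] hole [ 0.5334 -0.2262  0.0135] centroid [ 0.5336 -0.2258]
[(0, np.float64(31.1)), (10, np.float64(31.3)), (20, np.float64(30.5)), (30, np.float64(30.9)), (40, np.float64(34.1)), (50, np.float64(32.8)), (60, np.float64(32.2)), (70, np.float64(32.8)), (80, np.float64(32.0)), (90, np.float64(30.9)), (100, np.float64(30.3)), (110, np.float64(30.8)), (120, np.float64(30.0)), (130, np.float64(30.8)), (140, np.float64(29.8)), (150, np.float64(30.5)), (160, np.float64(30.6)), (170, np.float64(30.4))]
tab scene 0.05252232835913585 55 [0.4911 0.2437] ((491.0203552246094, 243.72390747070312), (11.94022274017334, 18.314821243286133), 55.0508918762207) long axis deg 145.9004973912755 [0.0123 0.0189]
disk scene 0.03479468090522019 [0.491  0.2438 0.018 ]
rim scene 0.0715141951895016 [0.556  0.0439 0.021 ]
body [0.5572 0.0442 0.0348]
ring top z 0.04266947348903296 outer [ 0.5308 -0.2253  0.0308] hole [ 0.5307 -0.2254  0.0141] centroid [ 0.5308 -0.2253]
[(0, np.float64(30.2)), (10, np.float64(30.4)), (20, np.float64(30.4)), (30, np.float64(30.1)), (40, np.float64(32.2)), (50, np.float64(31.3)), (60, np.float64(31.2)), (70, np.float64(31.4)), (80, np.float64(32.0)), (90, np.float64(30.3)), (100, np.float64(30.7)), (110, np.float64(30.7)), (120, np.float64(30.4)), (130, np.float64(31.4)), (140, np.float64(30.6)), (150, np.float64(30.5)), (160, np.float64(30.5)), (170, np.float64(30.7))]
tab top 0.05285082762356602 42 [0.4887 0.2449] ((488.7215270996094, 244.87608337402344), (11.463558197021484, 17.462196350097656), 53.00890350341797) long axis deg 143.33696507431588 [0.0121 0.0182]
disk top 0.03503046919071347 [0.4887 0.2451 0.0175]
rim top 0.07181629127197693 [0.5542 0.0452 0.0211]
body [0.5551 0.0455 0.0349]
```

```bash
python3 - <<'E'
from m import *
for n,c in(("scene",(.556,.0439)),("top",(.5542,.0452))):
    f=load(n,1);X=cloud(f);d=X[...,:2]-c;R=np.hypot(d[...,0],d[...,1]);a=np.degrees(np.arctan2(d[...,1],d[...,0]))
    for nm,m in(("gauge/valve",(R>.047)&(R<.08)&(X[...,2]>.015)&(X[...,2]<.05)),):
        h,_=np.histogram(a[m],bins=np.arange(-180,181,10));print(n,[(int(k),int(x)) for k,x in zip(np.arange(-180,180,10),h) if x])
        for lo,hi in((-20,60),(-110,-40)):
            q=m&(a>lo)&(a<hi)&(R>.055);print(np.median(a[q]),q.sum())
    out=[]
    for k in range(-180,180,10):
        q=(a>=k)&(a<k+10)&(R>.0235)&(R<.0275);z=X[...,2][q];z=z[z>.03]
        out.append((k,len(z),int((z>.060).sum()),round(float(np.median(z))*1000) if len(z) else 0))
    print(n,out)
    u,v=proj(f,[[*c,.07]])[0].astype(int);h=24
    w=f["img"][v-h:v+h,u-h:u+h,::-1];cv2.imwrite(f"pics/pot_{n}.png",np.clip(cv2.resize(w,(480,480),interpolation=cv2.INTER_CUBIC)*1.5,0,255))
cv2.imwrite("pics/pot2.png",np.hstack([cv2.imread("pics/pot_scene.png")[:,:400] ,cv2.imread("pics/pot_top.png")[:,40:440]]))
E
```

```text
scene [(-80, 29), (-70, 36), (-10, 1), (0, 53), (10, 82), (20, 86), (30, 26)]
18.750368411343725 243
-68.42314914821665 47
scene [(-180, 1, 1, 69), (-170, 3, 3, 68), (-160, 0, 0, 0), (-150, 0, 0, 0), (-140, 0, 0, 0), (-130, 0, 0, 0), (-120, 3, 3, 68), (-110, 3, 3, 68), (-100, 2, 2, 67), (-90, 5, 5, 68), (-80, 5, 4, 68), (-70, 7, 5, 64), (-60, 5, 2, 45), (-50, 5, 2, 46), (-40, 12, 8, 65), (-30, 11, 6, 63), (-20, 8, 4, 56), (-10, 9, 5, 66), (0, 10, 6, 66), (10, 8, 4, 56), (20, 5, 0, 45), (30, 2, 0, 45), (40, 4, 0, 45), (50, 4, 0, 45), (60, 10, 6, 61), (70, 12, 6, 60), (80, 9, 4, 46), (90, 6, 4, 66), (100, 9, 4, 46), (110, 6, 3, 56), (120, 5, 4, 67), (130, 4, 4, 68), (140, 3, 3, 68), (150, 2, 2, 68), (160, 2, 2, 68), (170, 2, 2, 69)]
top [(-80, 31), (-70, 17), (0, 32), (10, 47), (20, 44), (30, 19)]
18.229996989360153 116
-72.26267980345628 33
top [(-180, 6, 4, 69), (-170, 4, 2, 58), (-160, 4, 0, 46), (-150, 3, 0, 45), (-140, 3, 0, 46), (-130, 4, 0, 44), (-120, 4, 2, 56), (-110, 3, 3, 67), (-100, 4, 2, 56), (-90, 5, 3, 67), (-80, 3, 3, 67), (-70, 3, 3, 68), (-60, 4, 4, 68), (-50, 2, 2, 68), (-40, 4, 4, 68), (-30, 3, 3, 68), (-20, 4, 4, 68), (-10, 4, 4, 69), (0, 3, 3, 69), (10, 3, 3, 69), (20, 2, 0, 45), (30, 1, 0, 45), (40, 1, 0, 46), (50, 1, 0, 46), (60, 3, 3, 68), (70, 2, 2, 68), (80, 3, 3, 68), (90, 4, 4, 67), (100, 3, 3, 68), (110, 4, 4, 68), (120, 3, 3, 68), (130, 4, 3, 66), (140, 3, 3, 68), (150, 5, 3, 67), (160, 5, 4, 68), (170, 5, 3, 68)][ WARN:0@0.832] global loadsave.cpp:1063 imwrite_ Unsupported depth image for selected encoder is fallbacked to CV_8U.
```

View pics/pot2.png

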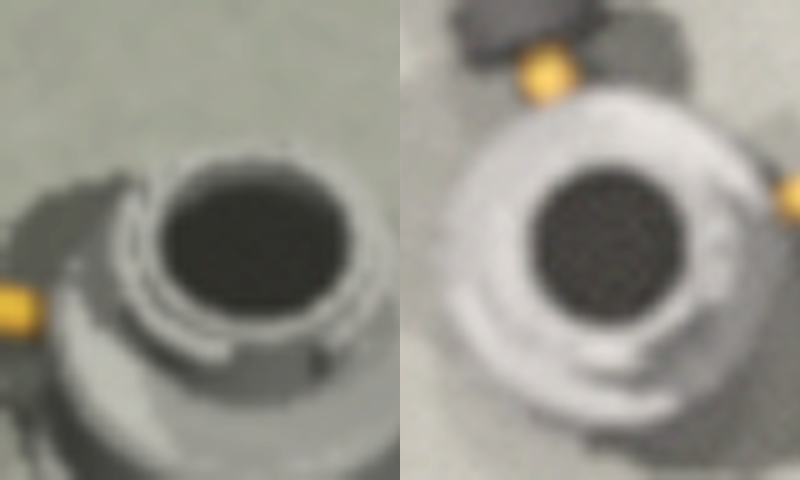

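The two views give the same picture, apart from a constant offset of about 2 mm between the cameras:
- **Gaps:** the rib gaps lie at about 18–60° and the opposite −162 to −118°, so the gap middle is about 40° in world axes.
- **Ring:** the flats face about 64°.
- **Tab:** the short axis is at about 55°.

Next I'll move to the disk.

```bash
cat > go.py <<'E'
import sys,numpy as np
from scipy.spatial.transform import Rotation as Ro
from cell import r
np.set_printoptions(precision=4,suppress=True)
s=r.sense();R=np.array(s["tcp_rot"]);p=np.array(s["tool_pos"])
print("t",s["time_s"],"pos",p,"jaw",round(np.degrees(np.arctan2(R[1,0],R[0,0])),2),"q7",round(s["q"][6],2),"F",np.array(s["wrist_force"]).round(2),"M",np.array(s["moment"]).round(3),"w",round(s["gripper_width"]*85.4,2))
if len(sys.argv)>1:
    x,y,z,j=map(float,sys.argv[1:5]);j=np.radians(j)
    T=np.array([[np.cos(j),0,-np.sin(j)],[np.sin(j),0,np.cos(j)],[0,-1,0]])
    if len(sys.argv)>5: T=T if sys.argv[5]!="0" else R
    print("shift mm",(R.T@(np.array([x,y,z])-p)*1000).round(1),"rotvec",Ro.from_matrix(R.T@T).as_rotvec().round(3))
E
python3 go.py .4899 .2443 .12 55
```

```text
t 0.7 pos [0.1953 0.5937 0.2008] jaw 71.79 q7 -0.15 F [ 0.51 -0.01 -0.16] M [ 0.014  0.016 -0.037] w 85.64
shift mm [-239.9   80.8 -389. ] rotvec [-0.     0.293  0.   ]
```

```bash
python3 -m creep '[[[-20,5,-32],[0,0.04,0],60],[[-40,10,-64],[0,0.08,0],40],[[-60,15,-97],[0,0.12,0],40],[[-80,20,-130],[0,0.15,0],40],[[-100,25,-162],[0,0.19,0],40],[[-120,30,-195],[0,0.22,0],40],[[-140,35,-227],[0,0.26,0],40],[[-160,40,-260],[0,0.293,0],40]]'; python3 go.py .4899 .2443 .09 55
```

```text
time_s: 1.37
tool_pos: [0.3932, 0.359, 0.1609]
tcp_rot: [[0.575, 0.0, -0.818], [0.818, 0.0, 0.575], [0.001, -1.0, -0.0]]
wrist_force: [0.5, 0.5, -0.4]
gripper_width: 0.47
t 1.3667 pos [0.3932 0.359  0.1609] jaw 54.9 q7 0.11 F [ 0.46  0.51 -0.4 ] M [-0.033 -0.059 -0.06 ] w 40.18
shift mm [ -38.3   70.9 -145.1] rotvec [ 0.    -0.002  0.001]
```

```bash
python3 -m creep '[[[-8,15,-30],[0,0,0],40],[[-16,30,-60],[0,0,0],40],[[-24,45,-90],[0,0,0],40],[[-32,58,-120],[0,0,0],40],[[-38,70,-142],[0,0,0],40],[[-38.3,70.9,-145.1],[0,0,0],40],[[-38.3,70.9,-145.1],[0,0,0],40],[[-38.3,70.9,-145.1],[0,0,0],40]]'; python3 go.py .4899 .2443 .037 55
python3 - <<'E'
from h import *
grab("top",2);grab("scene",2)
a=cv2.imread("pics/top2.png")[170:260,110:220];b=cv2.imread("pics/scene2.png")[150:260,330:450]
cv2.imwrite("pics/c2.png",np.hstack([cv2.resize(a,(400,330),interpolation=3),cv2.resize(b,(400,330),interpolation=3)]))
E
```

```text
time_s: 2.03
tool_pos: [0.4889, 0.2466, 0.0901]
tcp_rot: [[0.573, -0.0, -0.819], [0.819, 0.001, 0.573], [0.0, -1.0, 0.001]]
wrist_force: [-0.1, 0.1, 0.4]
gripper_width: 0.47
t 2.0333 pos [0.4889 0.2466 0.0901] jaw 55.01 q7 0.38 F [-0.13  0.05  0.4 ] M [ 0.01   0.028 -0.021] w 40.14
shift mm [-1.4 53.1 -2.2] rotvec [-0.001  0.     0.   ]h.py:9: RuntimeWarning: All-NaN slice encountered
  f["z_map"]=np.nan_to_num(np.nanmedian(z,0))
```

View pics/c2.png

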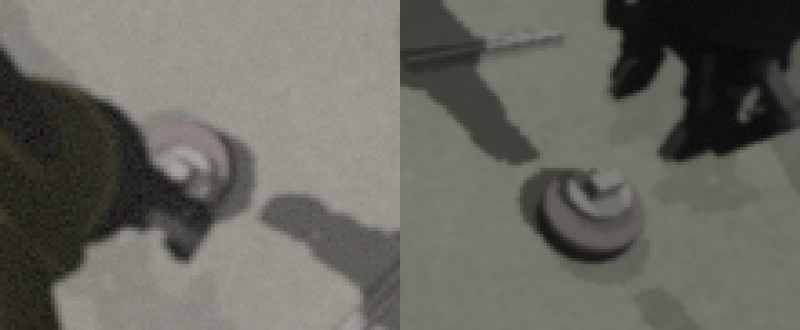

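```bash
python3 - <<'E'
from h import *
from cell import r
s=r.sense();p=np.array(s["tool_pos"]);print(p,s["time_s"])
R=np.array(s["tcp_rot"])
for n in("top","scene"):
    f=grab(n,3);X=cloud(f)
    print(n,"tcp px",proj(f,p),"tips",proj(f,[p+.02*R[:,0],p-.02*R[:,0]]).round().tolist(),"tab",proj(f,[.4899,.2443,.053]))
    img=cv2.imread(f"pics/{n}3.png")
    for q in proj(f,[p,p+.02*R[:,0],p-.02*R[:,0]]): cv2.circle(img,tuple(int(round(v)) for v in q),1,(0,0,255),-1)
    u,v=proj(f,p)[0].astype(int);cv2.imwrite(f"pics/d_{n}.png",cv2.resize(img[v-55:v+55,u-65:u+65],(390,330),interpolation=3))
cv2.imwrite("pics/d3.png",np.hstack([cv2.imread("pics/d_top.png"),cv2.imread("pics/d_scene.png")]))
E
```

```text
[0.4886182  0.24756753 0.0904883 ] 2.1333
top tcp px [[152.33735314 217.14096956]] tips [[145.0, 212.0], [160.0, 222.0]] tab [[157.86134141 216.81548677]]
scene tcp px [[399.76016951 199.3142249 ]] tips [[406.0, 208.0], [394.0, 191.0]] tab [[392.2789396  208.89003429]]h.py:9: RuntimeWarning: All-NaN slice encountered
  f["z_map"]=np.nan_to_num(np.nanmedian(z,0))
```

View pics/d3.png

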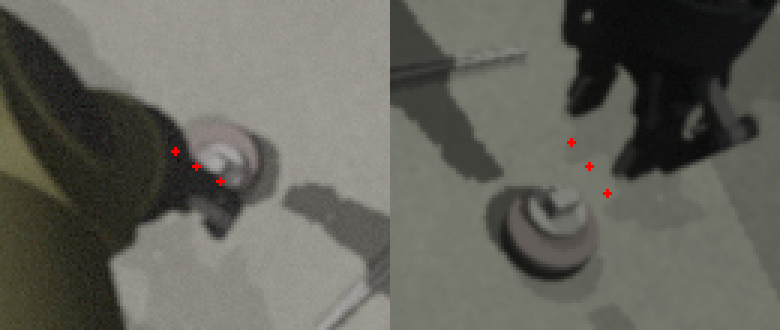

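```bash
python3 - <<'E'
from h import *
from cell import r
s=r.sense();p=np.array(s["tool_pos"]);R=np.array(s["tcp_rot"])
for n in("top","scene"):
    f=load(n,3);X=cloud(f);L=(X-p)@R*1000
    q=(np.abs(L[...,0])<70)&(np.abs(L[...,2])<45)&(X[...,2]>.06)&(X[...,2]<.16)
    P=L[q]
    print(n,q.sum(), "per px z", proj(f,p+[0,0,.01])-proj(f,p))
    for lo in range(-110,30,5):
        w=P[(P[:,1]>=lo)&(P[:,1]<lo+5)]
        if len(w): print(lo,len(w),"x",np.percentile(w[:,0],[0,10,50,90,100]).round(),"z",np.percentile(w[:,2],[0,50,100]).round())
E
```

```text
top 11 per px z [[-1.14384386 -0.07418069]]
-65 2 x [-32. -31. -27. -23. -22.] z [-9. -6. -4.]
-60 2 x [-33. -33. -32. -30. -30.] z [-5. -5. -4.]
-55 1 x [-21. -21. -21. -21. -21.] z [-9. -9. -9.]
-50 4 x [-30. -29. -26. -23. -21.] z [-9. -8. -5.]
-40 2 x [-26. -26. -25. -25. -25.] z [-9. -8. -7.]
scene 281 per px z [[ 1.57877561 -2.77516822]]
-70 35 x [-26. -23. -20.  30.  34.] z [-12.  -6.  12.]
-65 39 x [-33. -23. -19.  32.  34.] z [-12.  -7.   9.]
-60 42 x [-32. -25.  22.  33.  34.] z [-11.  -7.  11.]
-55 45 x [-30. -23.  20.  34.  34.] z [-12.  -7.  11.]
-50 47 x [-33. -28. -19.  33.  34.] z [-13.  -7.  11.]
-45 36 x [-33. -25. -19.  32.  34.] z [-11.  -7.  10.]
-40 26 x [-31. -23. -20.  26.  30.] z [-12.  -7.  10.]
-35 11 x [-23. -21. -20.  26.  27.] z [-10.  -3.   9.]
```

```bash
python3 - <<'E'
from h import *
from cell import r
s=r.sense();p=np.array(s["tool_pos"]);R=np.array(s["tcp_rot"])
f=load("scene",3);X=cloud(f)
img=f["img"][140:230,350:470,::-1].astype(float);img=(np.clip(img/255,0,1)**.5*255).astype(np.uint8)
z=(X[140:230,350:470,2]*1000);z=np.nan_to_num(z);zc=cv2.applyColorMap(np.clip(z*1.2,0,255).astype(np.uint8),cv2.COLORMAP_JET);zc[f["z_map"][140:230,350:470]==0]=0
o=np.hstack([cv2.resize(q,(400,300),interpolation=0) for q in(img,zc)])
for k in(0,):
  for q,c in zip(proj(f,[p,p+.02*R[:,0],p-.02*R[:,0],p-.02*R[:,1]]),((0,0,255),)*3+((0,255,0),)): cv2.circle(o,(int((q[0]-350)*3.33),int((q[1]-140)*3.33)),2,c,-1)
cv2.imwrite("pics/e3.png",o)
E
```

```text
(no output)
```

View pics/e3.png

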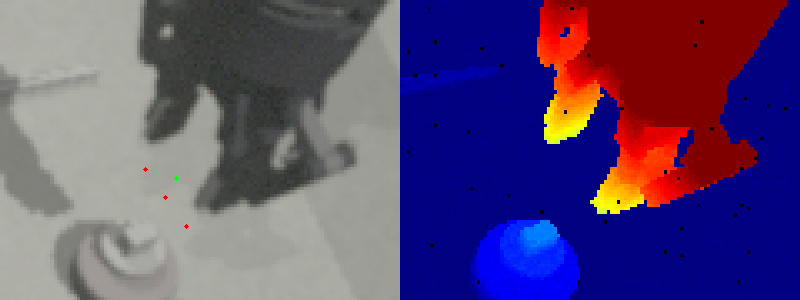

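The picture shows the fingertips about 30 mm higher than the reported TCP at 40 mm opening. I'll measure the tip height at the grasp widths before going down.

```bash
cat > tip.py <<'E'
import sys
from h import *
from cell import r
s=r.sense();p=np.array(s["tool_pos"]);R=np.array(s["tcp_rot"])
f=grab("scene",sys.argv[1]);X=cloud(f);L=(X-p)@R*1000
q=(np.abs(L[...,0])<60)&(np.abs(L[...,2])<14)&(L[...,1]>-60)&(L[...,1]<12)&(X[...,2]>.06)
P=L[q]
print("t",s["time_s"],"w",s["gripper_width"]*85.4)
for sg in(-1,1):
    w=P[P[:,0]*sg>0]
    if len(w): print("side",sg,len(w),"max y",np.sort(w[:,1])[-6:].round(1),"x there",w[np.argsort(w[:,1])[-6:]][:,0].round())
E
python3 -m creep '[[[0,0,0],[0,0,0],14],[[0,0,0],[0,0,0],14],[[0,0,0],[0,0,0],14],[[0,0,0],[0,0,0],14],[[0,0,0],[0,0,0],14],[[0,0,0],[0,0,0],14],[[0,0,0],[0,0,0],14],[[0,0,0],[0,0,0],14]]'; python3 tip.py 4
python3 -m creep '[[[0,0,0],[0,0,0],64],[[0,0,0],[0,0,0],64],[[0,0,0],[0,0,0],64],[[0,0,0],[0,0,0],64],[[0,0,0],[0,0,0],64],[[0,0,0],[0,0,0],64],[[0,0,0],[0,0,0],64],[[0,0,0],[0,0,0],64]]'; python3 tip.py 5
```

```text
time_s: 2.9
tool_pos: [0.4892, 0.2458, 0.0898]
tcp_rot: [[0.574, -0.0, -0.819], [0.819, -0.0, 0.574], [-0.0, -1.0, 0.0]]
wrist_force: [0.3, 0.5, -0.4]
gripper_width: 0.167
t 2.9 w 14.262244083334961
side -1 123 max y [-32.4 -31.8 -31.6 -31.5 -29.6 -28.3] x there [-7. -7. -7. -7. -8. -8.]
side 1 97 max y [-34.6 -34.5 -33.7 -31.6 -31.2 -30.9] x there [12.  8. 13.  9. 13. 13.]
time_s: 3.62
tool_pos: [0.4892, 0.2458, 0.0899]
tcp_rot: [[0.574, -0.0, -0.819], [0.819, -0.0, 0.574], [-0.0, -1.0, 0.0]]
wrist_force: [-0.3, -0.2, -0.2]
gripper_width: 0.749
t 3.6167 w 63.98639511024861
side -1 94 max y [-38.3 -37.7 -37.  -36.5 -36.3 -35.3] x there [-33. -32. -32. -32. -33. -33.]
side 1 75 max y [-42.4 -42.  -41.9 -41.  -40.8 -38.5] x there [38. 36. 35. 39. 34. 39.]h.py:9: RuntimeWarning: All-NaN slice encountered
  f["z_map"]=np.nan_to_num(np.nanmedian(z,0))
h.py:9: RuntimeWarning: All-NaN slice encountered
  f["z_map"]=np.nan_to_num(np.nanmedian(z,0))
```

Tips measure about 29 mm (14 mm opening) and 36 mm (64 mm opening) behind the reported TCP, against the text's 0–13 mm. TCP z = 37 mm is safe under either reading, so I'll go down to it and look.

```bash
python3 -m creep '[[[-1,8,-1],[0,0,0],40],[[-1,16,-1.5],[0,0,0],40],[[-1,24,-1.5],[0,0,0],40],[[-1,32,-1.5],[0,0,0],40],[[-1,40,-1.5],[0,0,0],40],[[-1,47,-1.5],[0,0,0],40],[[-1,52,-1.5],[0,0,0],40],[[-1,52,-1.5],[0,0,0],40]]'; python3 go.py .4899 .2443 .037 55
python3 - <<'E' 2>/dev/null
from h import *
f=grab("scene",6);X=cloud(f);g=grab("top",6)
img=f["img"][150:240,340:460,::-1].astype(float);img=(np.clip(img/255,0,1)**.5*255).astype(np.uint8)
im2=g["img"][170:260,100:220,::-1].astype(float);im2=(np.clip(im2/255,0,1)**.5*255).astype(np.uint8)
cv2.imwrite("pics/e6.png",np.hstack([cv2.resize(q,(400,300),interpolation=3) for q in(img,im2)]))
E
sed -i 's/>.06)/>.045)/' tip.py; python3 tip.py 7 2>/dev/null
```

```text
time_s: 4.33
tool_pos: [0.4891, 0.2439, 0.0365]
tcp_rot: [[0.573, -0.002, -0.819], [0.819, -0.001, 0.573], [-0.002, -1.0, 0.001]]
wrist_force: [-0.8, 0.0, 0.6]
gripper_width: 0.466
t 4.3333 pos [0.4891 0.2439 0.0365] jaw 55.01 q7 0.37 F [-0.84  0.    0.61] M [-0.004  0.007  0.051] w 39.76
shift mm [ 0.8 -0.5 -0.4] rotvec [-0.001  0.    -0.002]
t 4.4333 w 39.907441804515855
side -1 125 max y [-12.6 -12.5 -12.4 -11.7 -10.5  -8.2] x there [-1. -2. -0. -6. -4. -1.]
side 1 117 max y [-9.  -8.7 -8.5 -8.1 -8.  -7.3] x there [6. 4. 6. 5. 6. 5.]
```

View pics/e6.png

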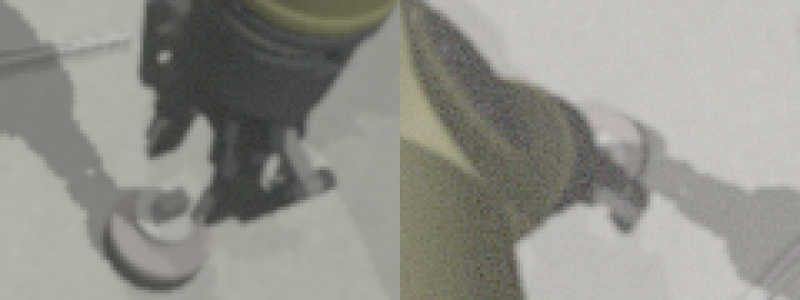

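```bash
python3 -m creep '[[[0,0,0],[0,0,0],25],[[0,0,0],[0,0,0],20],[[0,0,0],[0,0,0],15],[[0,0,0],[0,0,0],8],[[0,0,0],[0,0,0],8],[[0,0,0],[0,0,0],8],[[0,0,0],[0,0,0],8],[[0,0,0],[0,0,0],8]]'; python3 tip.py 8 2>/dev/null
```

```text
time_s: 5.15
tool_pos: [0.4898, 0.2442, 0.0379]
tcp_rot: [[0.574, -0.0, -0.819], [0.819, -0.0, 0.574], [-0.0, -1.0, 0.0]]
wrist_force: [0.3, -0.3, 0.5]
gripper_width: 0.095
t 5.15 w 8.129453981956713
side -1 98 max y [-13.1 -12.4 -12.3 -10.5  -7.9  -7.9] x there [-5. -5. -1. -6. -3. -5.]
side 1 109 max y [-10.   -9.7  -8.3  -7.9  -7.6  -7.5] x there [0. 3. 4. 5. 5. 1.]
```

It closed to 8 mm without touching the tab, so the tips really are about 29 mm behind the reported TCP. I'll work with the measured tip offset: open again and go down 26 mm.

```bash
python3 -m creep '[[[0,0,0],[0,0,0],34],[[0,0,0],[0,0,0],34],[[0,0,0],[0,0,0],34],[[0,0,0],[0,0,0],34],[[0,6,0],[0,0,0],34],[[0,12,0],[0,0,0],34],[[0,18,0],[0,0,0],34],[[0,22,0],[0,0,0],34]]'; python3 -m creep '[[[0,2,0],[0,0,0],34],[[0,4,0],[0,0,0],34],[[0,4,0],[0,0,0],34],[[0,4,0],[0,0,0],34],[[0,4,0],[0,0,0],34],[[0,4,0],[0,0,0],34],[[0,4,0],[0,0,0],34],[[0,4,0],[0,0,0],34]]';python3 - <<'E' 2>/dev/null
from h import *
f=grab("scene",9);X=cloud(f);g=grab("top",9)
img=f["img"][170:240,350:440,::-1].astype(float);img=(np.clip(img/255,0,1)**.5*255).astype(np.uint8)
im2=g["img"][180:250,120:210,::-1].astype(float);im2=(np.clip(im2/255,0,1)**.5*255).astype(np.uint8)
cv2.imwrite("pics/e9.png",np.hstack([cv2.resize(q,(400,311),interpolation=3) for q in(img,im2)]))
E
```

```text
time_s: 5.87
tool_pos: [0.4894, 0.2439, 0.0147]
tcp_rot: [[0.573, -0.001, -0.819], [0.819, -0.001, 0.573], [-0.001, -1.0, 0.001]]
wrist_force: [-0.3, 0.5, 0.1]
gripper_width: 0.397
time_s: 6.53
tool_pos: [0.49, 0.2442, 0.0121]
tcp_rot: [[0.574, 0.0, -0.819], [0.819, 0.0, 0.574], [0.0, -1.0, -0.0]]
wrist_force: [0.1, -0.4, 0.6]
gripper_width: 0.398
```

View pics/e9.png

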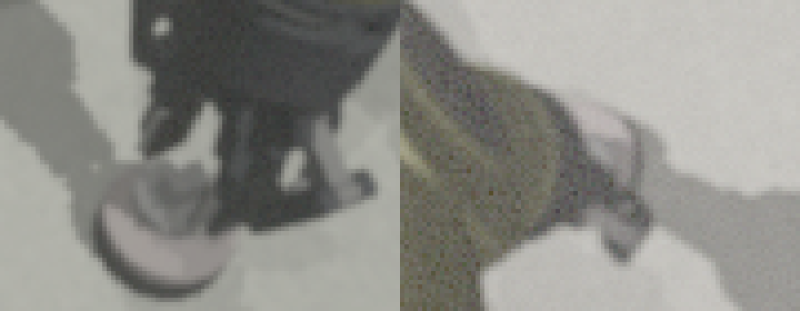

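The fingers straddle the tab (scene crop: tips at about (150,150) and (215,225), tab between). I'll lower 2 mm more and close.

```bash
python3 -m creep '[[[0,2,0],[0,0,0],30],[[0,2,0],[0,0,0],20],[[0,2,0],[0,0,0],14],[[0,2,0],[0,0,0],9],[[0,2,0],[0,0,0],9],[[0,2,0],[0,0,0],9],[[0,2,0],[0,0,0],9],[[0,2,0],[0,0,0],9]]'; python3 go.py
```

```text
time_s: 7.3
tool_pos: [0.4898, 0.2441, 0.0099]
tcp_rot: [[0.574, -0.0, -0.819], [0.819, -0.0, 0.574], [-0.0, -1.0, 0.0]]
wrist_force: [-1.1, -0.9, 1.0]
gripper_width: 0.121
t 7.3 pos [0.4898 0.2441 0.0099] jaw 55.0 q7 0.36 F [-1.11 -0.94  1.03] M [-0.119  0.251  0.045] w 10.36
```

```bash
python3 -m creep '[[[0,-6,0],[0,0,0],9],[[0,-14,0],[0,0,0],9],[[0,-24,0],[0,0,0],9],[[0,-36,0],[0,0,0],9],[[0,-48,0],[0,0,0],9],[[0,-58,0],[0,0,0],9],[[0,-66,0],[0,0,0],9],[[0,-70,0],[0,0,0],9]]'; python3 go.py .555 .0445 .08 55 ; python3 - <<'E' 2>/dev/null
from h import *
f=grab("scene",10);X=cloud(f)
img=f["img"][130:250,330:460,::-1].astype(float);img=(np.clip(img/255,0,1)**.5*255).astype(np.uint8)
cv2.imwrite("pics/e10.png",cv2.resize(img,(520,480),interpolation=3))
E
```

```text
time_s: 7.97
tool_pos: [0.4905, 0.2445, 0.0816]
tcp_rot: [[0.574, 0.002, -0.819], [0.819, 0.001, 0.574], [0.002, -1.0, -0.001]]
wrist_force: [0.1, 0.0, -0.3]
gripper_width: 0.122
t 7.9667 pos [0.4905 0.2445 0.0816] jaw 55.0 q7 0.38 F [ 0.1   0.   -0.31] M [ 0.007 -0.04  -0.017] w 10.45
shift mm [-126.8    1.5 -167.6] rotvec [ 0.001 -0.     0.002]
```

View pics/e10.png

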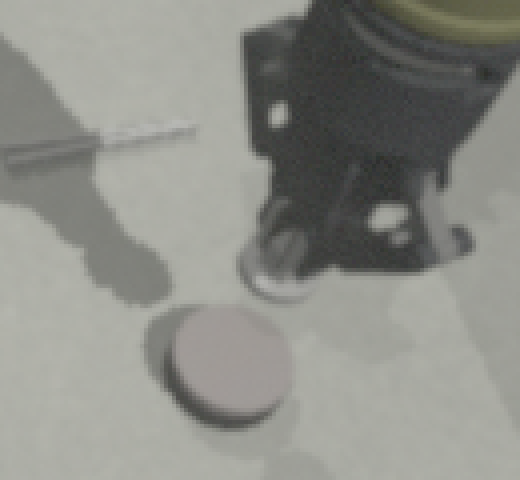

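The disk is held: the cushion is empty at crop (230,360) and the disk hangs under the fingers at (275,265). On to above the pot.

```bash
python3 -m creep '[[[-14,0,-18],[0,0,0],9],[[-30,0,-40],[0,0,0],9],[[-48,0,-64],[0,0,0],9],[[-66,0,-88],[0,0,0],9],[[-84,0,-112],[0,0,0],9],[[-102,0,-135],[0,0,0],9],[[-118,0,-155],[0,0,0],9],[[-126.8,1.5,-167.6],[0,0,0],9]]'; python3 -m creep '[[[0,0,0],[0,0,0],9],[[0,0,0],[0,0,0],9],[[0,0,0],[0,0,0],9],[[0,0,0],[0,0,0],9],[[0,0,0],[0,0,0],9],[[0,0,0],[0,0,0],9],[[0,0,0],[0,0,0],9],[[0,0,0],[0,0,0],9]]';python3 - <<'E' 2>/dev/null
from m import *
from cell import r
s=r.sense();p=np.array(s["tool_pos"]);print(p)
for n in("scene","top"):
    f=grab(n,11,2);X=cloud(f)
    c={"scene":(.556,.0439),"top":(.5542,.0452)}[n]
    d=np.hypot(X[...,0]-c[0],X[...,1]-c[1])
    q=(d<.024)&(X[...,2]>.092)&(X[...,2]<.112);P=X[q]
    print(n,q.sum(),np.bincount(np.round(P[:,2]*1000).astype(int))[90:].tolist())
    img=f["img"].astype(float);img=(np.clip(img/255,0,1)**.5*255).astype(np.uint8)
    u,v=proj(f,[[*c,.09]])[0].astype(int)
    cv2.imwrite(f"pics/g_{n}.png",cv2.resize(img[v-35:v+35,u-35:u+35,::-1],(400,400),interpolation=3))
cv2.imwrite("pics/g11.png",np.hstack([cv2.imread("pics/g_scene.png"),cv2.imread("pics/g_top.png")]))
E
```

```text
time_s: 8.68
tool_pos: [0.5548, 0.0401, 0.0781]
tcp_rot: [[0.576, -0.0, -0.817], [0.817, -0.002, 0.576], [-0.002, -1.0, -0.001]]
wrist_force: [0.2, -0.0, -1.0]
gripper_width: 0.125
time_s: 9.35
tool_pos: [0.5544, 0.0446, 0.0784]
tcp_rot: [[0.573, 0.0, -0.82], [0.82, 0.0, 0.573], [0.0, -1.0, -0.0]]
wrist_force: [0.6, 0.5, -0.4]
gripper_width: 0.119
[0.5544 0.0446 0.0784]
scene 149 [0, 0, 0, 0, 0, 3, 2, 8, 4, 5, 8, 4, 17, 48, 35, 7, 2, 0, 0, 1, 2, 1, 2]
top 0 []
```

View pics/g11.png

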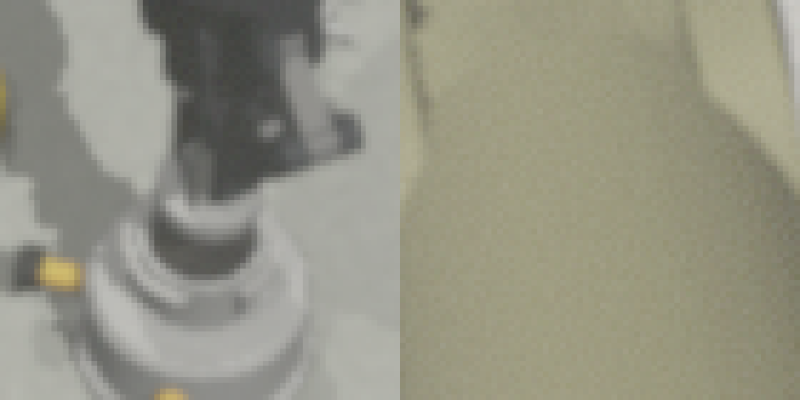

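```bash
cat > held.py <<'E'
from m import *
import sys
f=load("scene",sys.argv[1]);zlo,zhi,rad=map(float,sys.argv[2:5]);X=cloud(f);c=np.array([.556,.0439])
d=np.hypot(X[...,0]-c[0],X[...,1]-c[1])
# side points: outermost per azimuth
q=(d<rad+.006)&(d>rad-.006)&(X[...,2]>zlo)&(X[...,2]<zhi);P=X[q][:,:2]
a=np.degrees(np.arctan2(*(P-c).T[::-1]));print(len(P),"az",np.percentile(a,[5,50,95]))
k=least_squares(lambda p:np.hypot(*(P-p).T)-rad,c,loss="soft_l1",f_scale=.0007);print("fit centre",k.x,"res mm",np.abs(k.fun).mean()*1000,"minus rim",(k.x-c)*1000)
E
python3 held.py 11 .0945 .102 .0185
python3 - <<'E'
from m import *
# same method on the pot neck/rim + body for reference
f=load("scene",1);X=cloud(f);c=np.array([.556,.0439]);d=np.hypot(X[...,0]-c[0],X[...,1]-c[1])
for zl,zh,r_ in((.047,.063,.023),(.05,.0625,.023),(.015,.043,.040),(.0635,.0685,.027)):
    q=(abs(d-r_)<.005)&(X[...,2]>zl)&(X[...,2]<zh);P=X[q][:,:2]
    if len(P)<5: print(len(P));continue
    k=least_squares(lambda p:np.hypot(*(P-p).T)-r_,c,loss="soft_l1",f_scale=.0007);print(len(P),k.x)
# mouth edge: dark hole contour on rim plane
for n,cc in(("scene",(.556,.0439)),("top",(.5542,.0452))):
    f=load(n,1);X=cloud(f)
    dd=np.hypot(X[...,0]-cc[0],X[...,1]-cc[1]);
    m=topmask(f,X,C["pot"][n],.0697,.0745); cs,h=cv2.findContours(m,cv2.RETR_CCOMP,cv2.CHAIN_APPROX_NONE)
    for x in sorted(cs,key=len)[-2:]:
        o=ray(f,x[:,0],.0718)[:,:2];print(n,len(o),least_squares(lambda p:np.hypot(*(o-p[:2]).T)-p[2],[*cc,.02],loss="soft_l1",f_scale=.001).x)
E
```

```text
39 az [-46.7014  25.2772  88.0816]
fit centre [0.5542 0.0443] res mm 0.6547308043421389 minus rim [-1.7969  0.3749]
79 [0.5554 0.0436]
60 [0.5554 0.0437]
312 [0.5553 0.0433]
100 [0.5547 0.043 ]
scene 53 [0.556  0.0437 0.0198]
scene 60 [0.556  0.0439 0.022 ]
top 50 [0.5546 0.0452 0.0202]
top 58 [0.5541 0.0453 0.0219]
```

```bash
python3 go.py .5553 .0442 .059 55; 
```

```text
t 9.55 pos [0.5544 0.0442 0.0784] jaw 55.01 q7 0.76 F [-0.15  0.07 -1.43] M [ 0.003  0.032 -0.026] w 10.44
shift mm [ 0.5 19.4 -0.8] rotvec [0. 0. 0.]
```

```bash
python3 -m creep '[[[0.5,3,-0.8],[0,0,0],9],[[0.5,6,-0.8],[0,0,0],9],[[0.5,9,-0.8],[0,0,0],9],[[0.5,12,-0.8],[0,0,0],9],[[0.5,15,-0.8],[0,0,0],9],[[0.5,18,-0.8],[0,0,0],9],[[0.5,19,-0.8],[0,0,0],9],[[0.5,19,-0.8],[0,0,0],9]]'; python3 go.py .5553 .0442 .059 55
python3 -m creep '[[[0,0.5,0],[0,0,0],9],[[0,1,0],[0,0,0],9],[[0,1.5,0],[0,0,0],9],[[0,2,0],[0,0,0],9],[[0,2.5,0],[0,0,0],9],[[0,3,0],[0,0,0],9],[[0,3,0],[0,0,0],9],[[0,3,0],[0,0,0],9]]'; python3 go.py .5553 .0442 .059 55
```

```text
time_s: 10.22
tool_pos: [0.5551, 0.0441, 0.059]
tcp_rot: [[0.574, -0.001, -0.819], [0.819, -0.0, 0.574], [-0.0, -1.0, 0.001]]
wrist_force: [0.4, -0.3, -0.5]
gripper_width: 0.116
t 10.2167 pos [0.5551 0.0441 0.059 ] jaw 55.01 q7 0.75 F [ 0.38 -0.31 -0.5 ] M [ 0.026  0.019 -0.015] w 9.87
shift mm [ 0.2 -0.  -0.1] rotvec [-0.001  0.    -0.   ]
time_s: 10.88
tool_pos: [0.5553, 0.0441, 0.0564]
tcp_rot: [[0.574, -0.0, -0.819], [0.819, -0.0, 0.574], [-0.0, -1.0, 0.0]]
wrist_force: [0.1, -0.1, -0.6]
gripper_width: 0.118
t 10.8833 pos [0.5553 0.0441 0.0564] jaw 55.0 q7 0.75 F [ 0.07 -0.1  -0.64] M [ 0.017  0.011 -0.016] w 10.04
shift mm [ 0.1 -2.6  0.1] rotvec [-0.  0. -0.]
```

No contact yet. I'll continue in small steps.

```bash
python3 -m creep '[[[0,0.3,0],[0,0,0],9],[[0,0.6,0],[0,0,0],9],[[0,0.9,0],[0,0,0],9],[[0,1.2,0],[0,0,0],9],[[0,1.5,0],[0,0,0],9],[[0,1.5,0],[0,0,0],9],[[0,1.5,0],[0,0,0],9],[[0,1.5,0],[0,0,0],9]]'; python3 go.py
python3 -m creep '[[[0,0.3,0],[0,0,0],9],[[0,0.6,0],[0,0,0],9],[[0,0.9,0],[0,0,0],9],[[0,1.2,0],[0,0,0],9],[[0,1.5,0],[0,0,0],9],[[0,1.5,0],[0,0,0],9],[[0,1.5,0],[0,0,0],9],[[0,1.5,0],[0,0,0],9]]'; python3 go.py
```

```text
time_s: 11.55
tool_pos: [0.5554, 0.0441, 0.0549]
tcp_rot: [[0.574, 0.0, -0.819], [0.819, -0.0, 0.574], [-0.0, -1.0, -0.0]]
wrist_force: [0.9, 0.3, -0.6]
gripper_width: 0.119
t 11.55 pos [0.5554 0.0441 0.0549] jaw 55.0 q7 0.75 F [ 0.95  0.28 -0.61] M [ 0.028  0.01  -0.003] w 10.14
time_s: 12.22
tool_pos: [0.5553, 0.0441, 0.0534]
tcp_rot: [[0.574, -0.0, -0.819], [0.819, -0.0, 0.574], [-0.0, -1.0, 0.0]]
wrist_force: [-0.4, -1.1, -1.1]
gripper_width: 0.12
t 12.2167 pos [0.5553 0.0441 0.0534] jaw 55.0 q7 0.75 F [-0.38 -1.07 -1.08] M [-0.03   0.002 -0.005] w 10.26
```

```bash
python3 -m creep '[[[0,0.3,0],[0,0,0],9],[[0,0.6,0],[0,0,0],9],[[0,0.9,0],[0,0,0],9],[[0,1.2,0],[0,0,0],9],[[0,1.5,0],[0,0,0],9],[[0,1.7,0],[0,0,0],9],[[0,1.7,0],[0,0,0],9],[[0,1.7,0],[0,0,0],9]]'; python3 go.py
python3 -m creep '[[[0,0.1,0],[0,0,0],9],[[0,0.2,0],[0,0,0],9],[[0,0.3,0],[0,0,0],9],[[0,0.4,0],[0,0,0],9],[[0,0.5,0],[0,0,0],9],[[0,0.6,0],[0,0,0],9],[[0,0.6,0],[0,0,0],9],[[0,0.6,0],[0,0,0],9]]'; python3 go.py
```

```text
time_s: 12.88
tool_pos: [0.5553, 0.0441, 0.0517]
tcp_rot: [[0.574, -0.0, -0.819], [0.819, -0.0, 0.574], [-0.0, -1.0, 0.0]]
wrist_force: [-0.1, -0.8, -2.0]
gripper_width: 0.118
t 12.8833 pos [0.5553 0.0441 0.0517] jaw 55.0 q7 0.75 F [-0.09 -0.84 -2.04] M [-0.017  0.041  0.02 ] w 10.05
time_s: 13.55
tool_pos: [0.5554, 0.0441, 0.0512]
tcp_rot: [[0.574, 0.0, -0.819], [0.819, -0.0, 0.574], [0.0, -1.0, -0.0]]
wrist_force: [0.2, -1.3, 1.8]
gripper_width: 0.124
t 13.55 pos [0.5554 0.0441 0.0512] jaw 55.0 q7 0.75 F [ 0.24 -1.29  1.8 ] M [-0.047  0.173 -0.007] w 10.61
```

It touches the seal at z = 0.0512 as predicted, with about 2.5 N. Release and go up.

```bash
python3 -m creep '[[[0,0,0],[0,0,0],14],[[0,0,0],[0,0,0],20],[[0,0,0],[0,0,0],30],[[0,0,0],[0,0,0],34],[[0,0,0],[0,0,0],34],[[0,-4,0],[0,0,0],34],[[0,-12,0],[0,0,0],34],[[0,-24,0],[0,0,0],34]]'; python3 -m creep '[[[0,-16,0],[0,0.1,0],50],[[0,-40,0],[0,0.2,0],60],[[0,-60,0],[0,0.3,0],75],[[0,-80,0],[0,0.4,0],80],[[0,-90,0],[0,0.5,0],80],[[0,-90,0],[0,0.6,0],80],[[0,-90,0],[0,0.7,0],80],[[0,-90,0],[0,0.8,0],80]]'; python3 go.py .532 -.2258 .16 -115.99
```

```text
time_s: 14.22
tool_pos: [0.5548, 0.0441, 0.0751]
tcp_rot: [[0.573, -0.002, -0.819], [0.819, -0.0, 0.573], [-0.001, -1.0, 0.001]]
wrist_force: [-0.2, 0.1, 0.4]
gripper_width: 0.398
time_s: 14.88
tool_pos: [0.5555, 0.0442, 0.1663]
tcp_rot: [[0.988, 0.001, -0.155], [0.155, 0.0, 0.988], [0.001, -1.0, 0.0]]
wrist_force: [-0.6, -0.3, -0.6]
gripper_width: 0.941
t 14.8833 pos [0.5555 0.0442 0.1663] jaw 8.89 q7 0.09 F [-0.58 -0.3  -0.58] M [ 0.018  0.043 -0.015] w 80.33
shift mm [ -65.     6.2 -263.2] rotvec [-0.002  2.18   0.001]
```

```bash
python3 -m creep '[[[-8,0,-33],[0,0.12,0],80],[[-16,0,-66],[0,0.24,0],80],[[-24,0,-99],[0,0.36,0],80],[[-32,0,-132],[0,0.48,0],80],[[-40,0,-165],[0,0.6,0],80],[[-48,0,-198],[0,0.72,0],80],[[-57,0,-231],[0,0.84,0],80],[[-65,6,-263],[0,0.96,0],80]]'; python3 -m creep '[[[0,0,0],[0,0.12,0],80],[[0,0,0],[0,0.24,0],80],[[0,0,0],[0,0.36,0],80],[[0,0,0],[0,0.48,0],80],[[0,0,0],[0,0.6,0],80],[[0,0,0],[0,0.72,0],80],[[0,0,0],[0,0.84,0],80],[[0,0,0],[0,0.96,0],80]]'; python3 go.py .532 -.2258 .08 -115.99;python3 - <<'E' 2>/dev/null
from m import *
# disk seated?
f=grab("scene",12,2);X=cloud(f);c=np.array([.556,.0439]);d=np.hypot(X[...,0]-c[0],X[...,1]-c[1])
q=(d<.0205)&(X[...,2]>.073)&(X[...,2]<.080);P=X[q];print(len(P),"disk top z",np.median(P[:,2]))
A=np.c_[P[:,:2]-c,np.ones(len(P))];print("plane",np.linalg.lstsq(A,P[:,2],rcond=None)[0])
q=(d<.02)&(X[...,2]>.090);print("tab top",np.median(X[q][:,2]),X[q][:,:2].mean(0))
img=f["img"][140:220,230:330,::-1].astype(float);img=(np.clip(img/255,0,1)**.6*255).astype(np.uint8)
i2=f["img"][80:160,140:240,::-1].astype(float);i2=(np.clip(i2/255,0,1)**.6*255).astype(np.uint8)
cv2.imwrite("pics/e12.png",np.hstack([cv2.resize(img,(400,320),interpolation=3),cv2.resize(i2,(400,320),interpolation=3)]))
E
```

```text
time_s: 15.55
tool_pos: [0.5334, -0.2278, 0.161]
tcp_rot: [[0.693, 0.003, 0.721], [-0.721, -0.001, 0.693], [0.002, -1.0, 0.002]]
wrist_force: [0.7, 0.6, -0.8]
gripper_width: 0.932
time_s: 16.22
tool_pos: [0.5333, -0.2255, 0.1599]
tcp_rot: [[-0.193, 0.001, 0.981], [-0.981, 0.001, -0.193], [-0.001, -1.0, 0.001]]
wrist_force: [0.4, 0.6, 0.4]
gripper_width: 0.936
t 16.2167 pos [ 0.5333 -0.2255  0.1599] jaw -101.15 q7 -1.03 F [0.37 0.61 0.37] M [ 0.01   0.01  -0.034] w 79.91
shift mm [ 0.6 79.9 -1.3] rotvec [-0.001  0.259 -0.001]
169 disk top z 0.07620050046559151
plane [-0.0102 -0.0082  0.0762]
tab top 0.09396258258313103 [0.5572 0.0446]
```

View pics/e12.png

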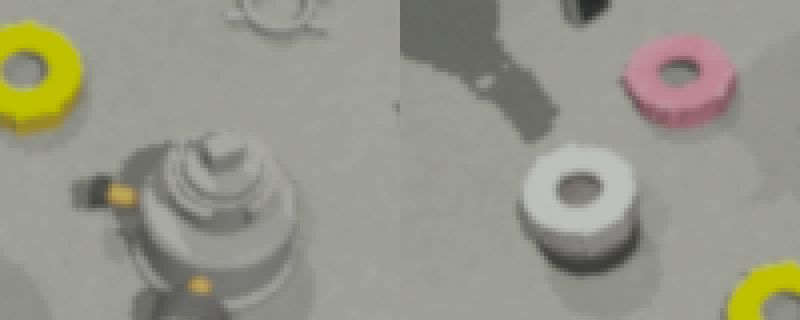

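The disk is seated flat: its face is 4.5 mm above the rim, tilt is about 0.01, and the tab is up. Now descend to the white ring.

```bash
python3 -m creep '[[[0.3,10,-0.6],[0,0.1,0],80],[[0.6,25,-1.3],[0,0.2,0],80],[[0.6,40,-1.3],[0,0.259,0],80],[[0.6,55,-1.3],[0,0.259,0],80],[[0.6,70,-1.3],[0,0.259,0],80],[[0.6,80,-1.3],[0,0.259,0],80],[[0.6,90,-1.3],[0,0.259,0],80],[[0.6,100,-1.3],[0,0.259,0],80]]'; python3 go.py .532 -.2258 -.013 -115.99; python3 tip.py 13 2>/dev/null
python3 - <<'E'
from h import *
f=load("scene",13)
img=f["img"][70:160,130:240,::-1].astype(float);img=(np.clip(img/255,0,1)**.5*255).astype(np.uint8)
cv2.imwrite("pics/e13.png",cv2.resize(img,(550,450),interpolation=3))
E
```

```text
time_s: 16.98
tool_pos: [0.532, -0.2263, 0.0588]
tcp_rot: [[-0.432, 0.001, 0.902], [-0.902, 0.0, -0.432], [-0.0, -1.0, 0.001]]
wrist_force: [-0.1, 0.1, 0.6]
gripper_width: 0.936
t 16.9833 pos [ 0.532  -0.2263  0.0588] jaw -115.57 q7 -1.14 F [-0.09  0.08  0.65] M [-0.019 -0.001 -0.013] w 79.97
shift mm [-0.4 71.8 -0.3] rotvec [-0.001  0.007 -0.   ]
t 16.9833 w 79.97350967652946
side -1 47 max y [-46.5 -44.7 -44.2 -42.8 -41.4 -40.6] x there [-44. -47. -47. -47. -47. -46.]
side 1 39 max y [-45.  -44.3 -43.6 -41.5 -41.3 -40.5] x there [41. 39. 41. 42. 41. 42.]
```

View pics/e13.png

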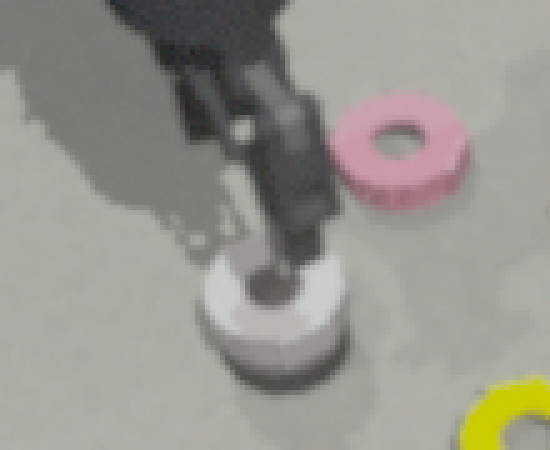

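The fingers are above the ring, which is at crop (272,310). The pink one at (400,150) is clear of them. Going down.

```bash
python3 -m creep '[[[-0.2,7,-0.2],[0,0.007,0],80],[[-0.4,14,-0.3],[0,0.007,0],80],[[-0.4,22,-0.3],[0,0.007,0],80],[[-0.4,30,-0.3],[0,0.007,0],80],[[-0.4,38,-0.3],[0,0.007,0],80],[[-0.4,46,-0.3],[0,0.007,0],80],[[-0.4,54,-0.3],[0,0.007,0],80],[[-0.4,60,-0.3],[0,0.007,0],80]]'; python3 go.py .532 -.2258 -.012 -115.99
python3 -m creep '[[[0,2,0],[0,0,0],80],[[0,5,0],[0,0,0],80],[[0,8,0],[0,0,0],80],[[0,10,0],[0,0,0],80],[[0,10,0],[0,0,0],80],[[0,10,0],[0,0,0],80],[[0,10,0],[0,0,0],80],[[0,10,0],[0,0,0],80]]'; python3 go.py .532 -.2258 -.012 -115.99
python3 - <<'E' 2>/dev/null
from h import *
f=grab("scene",14)
img=f["img"][70:160,130:240,::-1].astype(float);img=(np.clip(img/255,0,1)**.5*255).astype(np.uint8)
cv2.imwrite("pics/e14.png",cv2.resize(img,(550,450),interpolation=3))
E
```

```text
time_s: 17.7
tool_pos: [0.5313, -0.2256, -0.002]
tcp_rot: [[-0.44, -0.001, 0.898], [-0.898, 0.0, -0.44], [0.0, -1.0, -0.001]]
wrist_force: [0.3, 0.5, 0.6]
gripper_width: 0.942
t 17.7 pos [ 0.5313 -0.2256 -0.002 ] jaw -116.08 q7 -1.09 F [0.29 0.48 0.56] M [ 0.027  0.025 -0.05 ] w 80.48
shift mm [-0.1 10.   0.7] rotvec [ 0.001 -0.002  0.   ]
time_s: 18.37
tool_pos: [0.5317, -0.2258, -0.0107]
tcp_rot: [[-0.44, 0.0, 0.898], [-0.898, -0.0, -0.44], [-0.0, -1.0, 0.0]]
wrist_force: [-0.1, -0.6, -0.2]
gripper_width: 0.936
t 18.3667 pos [ 0.5317 -0.2258 -0.0107] jaw -116.08 q7 -1.08 F [-0.14 -0.61 -0.2 ] M [ 0.017  0.003 -0.016] w 79.94
shift mm [-0.1  1.3  0.2] rotvec [-0.    -0.002 -0.   ]
```

View pics/e14.png

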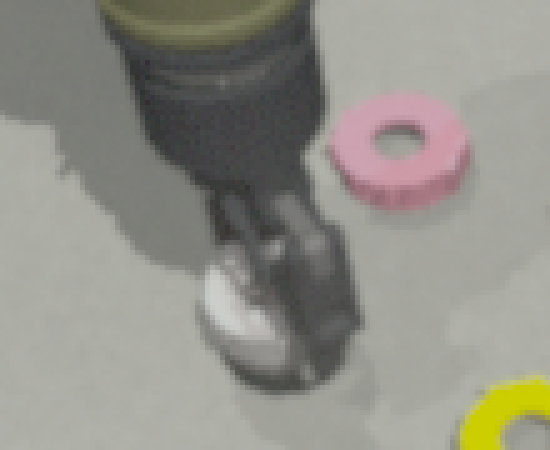

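The fingers straddle the ring. Close.

```bash
python3 -m creep '[[[0,0,0],[0,0,0],74],[[0,0,0],[0,0,0],70],[[0,0,0],[0,0,0],66],[[0,0,0],[0,0,0],60],[[0,0,0],[0,0,0],60],[[0,0,0],[0,0,0],60],[[0,0,0],[0,0,0],60],[[0,0,0],[0,0,0],60]]'; python3 go.py;  python3 -m creep '[[[0,0,0],[0,0,0],60],[[0,0,0],[0,0,0],60],[[0,-1,0],[0,0,0],60],[[0,-3,0],[0,0,0],60],[[0,-7,0],[0,0,0],60],[[0,-12,0],[0,0,0],60],[[0,-20,0],[0,0,0],60],[[0,-30,0],[0,0,0],60]]'; python3 go.py .5553 .0442 .08 -35
```

```text
time_s: 19.08
tool_pos: [0.5316, -0.226, -0.0103]
tcp_rot: [[-0.44, 0.0, 0.898], [-0.898, -0.0, -0.44], [-0.0, -1.0, 0.0]]
wrist_force: [-1.9, 0.1, 6.1]
gripper_width: 0.734
t 19.0833 pos [ 0.5316 -0.226  -0.0103] jaw -116.1 q7 -1.08 F [-1.88  0.1   6.1 ] M [ 0.018  0.303 -0.013] w 62.72
time_s: 19.75
tool_pos: [0.5313, -0.2256, 0.0196]
tcp_rot: [[-0.44, -0.001, 0.898], [-0.898, 0.0, -0.44], [0.0, -1.0, -0.001]]
wrist_force: [0.2, -0.5, -1.2]
gripper_width: 0.733
t 19.75 pos [ 0.5313 -0.2256  0.0196] jaw -116.09 q7 -1.11 F [ 0.19 -0.45 -1.22] M [ 0.042  0.039 -0.004] w 62.6
shift mm [-252.8  -60.4  -97.1] rotvec [ 0.001 -1.415 -0.   ]
```

```bash
python3 -m creep '[[[0,-10,0],[0,0,0],60],[[0,-20,0],[0,0,0],60],[[0,-32,0],[0,0,0],60],[[0,-44,0],[0,0,0],60],[[0,-54,0],[0,0,0],60],[[0,-60,0],[0,0,0],60],[[0,-60,0],[0,0,0],60],[[0,-60,0],[0,0,0],60]]'; python3 - <<'E' 2>/dev/null
from m import *
from cell import r
s=r.sense();p=np.array(s["tool_pos"]);print(p)
f=grab("scene",15,2);X=cloud(f);d=np.hypot(X[...,0]-p[0]-.001,X[...,1]-p[1]+.0005)
z0=p[2]+.0531
q=(d<.031)&(d>.014)&(abs(X[...,2]-z0)<.006);P=X[q];A=np.c_[P[:,:2]-p[:2],np.ones(len(P))]
print(len(P),"ring top z",np.median(P[:,2]),"rel TCP",np.median(P[:,2])-p[2],"tilt",np.linalg.lstsq(A,P[:,2],rcond=None)[0])
img=f["img"][50:150,130:240,::-1].astype(float);img=(np.clip(img/255,0,1)**.5*255).astype(np.uint8)
cv2.imwrite("pics/e15.png",cv2.resize(img,(550,500),interpolation=3))
E
python3 go.py .5553 .0442 .08 -35
```

```text
time_s: 20.42
tool_pos: [0.5318, -0.2256, 0.0793]
tcp_rot: [[-0.439, 0.001, 0.898], [-0.898, -0.0, -0.439], [-0.0, -1.0, 0.0]]
wrist_force: [-0.2, -0.3, -0.8]
gripper_width: 0.733
[ 0.5318 -0.2256  0.0793]
210 ring top z 0.13215552589068752 rel TCP 0.05280878505696912 tilt [-0.0402 -0.0002  0.1326]
t 20.5167 pos [ 0.5313 -0.2254  0.0786] jaw -116.08 q7 -1.17 F [ 0.12  0.87 -0.53] M [ 0.012  0.003 -0.041] w 62.55
shift mm [-252.7   -1.3  -96.9] rotvec [ 0.001 -1.415 -0.001]
```

View pics/e15.png

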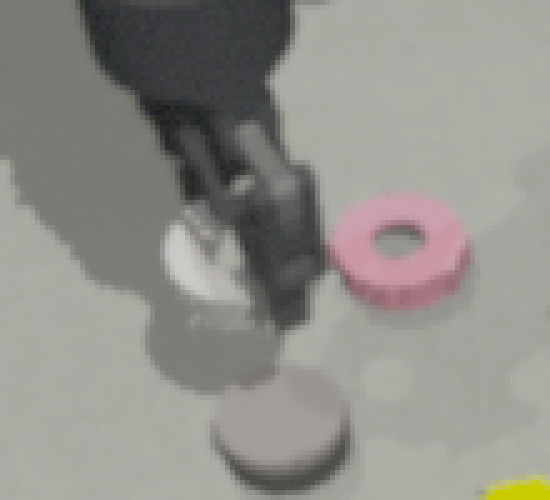

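The ring is held and its cushion is empty at crop (282,430). Now carry it over the pot and turn it.

```bash
python3 -m creep '[[[-20,-2,-8],[0,-0.1,0],60],[[-50,-2,-19],[0,-0.2,0],60],[[-84,-2,-32],[0,-0.32,0],60],[[-118,-2,-45],[0,-0.44,0],60],[[-152,-2,-58],[0,-0.56,0],60],[[-186,-2,-71],[0,-0.68,0],60],[[-220,-2,-84],[0,-0.8,0],60],[[-245,-2,-94],[0,-0.92,0],60]]'; python3 go.py .5553 .0442 .08 -35
```

```text
time_s: 21.18
tool_pos: [0.5544, 0.0396, 0.0803]
tcp_rot: [[0.456, -0.001, 0.89], [-0.89, 0.001, 0.456], [-0.002, -1.0, -0.001]]
wrist_force: [-0.5, 0.5, -0.8]
gripper_width: 0.737
t 21.1833 pos [0.5544 0.0396 0.0803] jaw -62.89 q7 -0.89 F [-0.45  0.54 -0.8 ] M [ 0.029  0.036 -0.006] w 62.94
shift mm [-3.7  0.3  2.9] rotvec [ 0.    -0.487 -0.002]
```

```bash
python3 -m creep '[[[-1,0,1],[0,-0.1,0],60],[[-2,0,2],[0,-0.2,0],60],[[-3.7,0,2.9],[0,-0.3,0],60],[[-3.7,0,2.9],[0,-0.4,0],60],[[-3.7,0,2.9],[0,-0.487,0],60],[[-3.7,0,2.9],[0,-0.487,0],60],[[-3.7,0,2.9],[0,-0.487,0],60],[[-3.7,0,2.9],[0,-0.487,0],60]]'; python3 go.py .5553 .0442 .08 -35
python3 - <<'E' 2>/dev/null
from m import *
from cell import r
s=r.sense();p=np.array(s["tool_pos"]);R=np.array(s["tcp_rot"])
f=grab("scene",16,4);X=cloud(f);c=p[:2]+[.0006,-.0006];d=np.hypot(X[...,0]-c[0],X[...,1]-c[1])
z0=p[2]+.0531
L=(X-p)@R
q=(d<.030)&(d>.015)&(abs(X[...,2]-z0)<.005)&(abs(L[...,2])>.013);P=X[q];A=np.c_[P[:,:2]-p[:2],np.ones(len(P))]
print(len(P),"ring top rel TCP",np.median(P[:,2])-p[2],"tilt",np.linalg.lstsq(A,P[:,2],rcond=None)[0], "in tool z:",np.c_[L[q][:,2]])[:0] if 0 else print(len(P),np.median(P[:,2])-p[2],np.linalg.lstsq(A,P[:,2],rcond=None)[0])
for sg in(-1,1):
    w=q&(L[...,2]*sg>0); print("tool z side",sg,w.sum(),np.median(X[w][:,2]) if w.any() else None)
# side fit
q=(abs(d-.0315)<.005)&(X[...,2]>z0-.015)&(X[...,2]<z0-.003)&(abs(L[...,2])>.014);P=X[q][:,:2]
k=least_squares(lambda x:np.hypot(*(P-x).T)-.0315,c,loss="soft_l1",f_scale=.0007);print(len(P),"side centre",k.x,"pot side-fit .5554 .0436")
img=f["img"][120:230,230:350,::-1].astype(float);img=(np.clip(img/255,0,1)**.5*255).astype(np.uint8)
cv2.imwrite("pics/e16.png",cv2.resize(img,(600,550),interpolation=3))
E
```

```text
time_s: 21.85
tool_pos: [0.5556, 0.0401, 0.0807]
tcp_rot: [[0.813, -0.001, 0.583], [-0.583, -0.0, 0.813], [-0.001, -1.0, -0.0]]
wrist_force: [0.2, 0.3, -0.8]
gripper_width: 0.732
t 21.85 pos [0.5556 0.0401 0.0807] jaw -35.65 q7 -0.52 F [ 0.2   0.33 -0.77] M [-0.005  0.004  0.002] w 62.55
shift mm [-2.6  0.7  3.2] rotvec [ 0.    -0.011 -0.001]
216 0.05324204933077718 [0.0008 0.0004 0.1339]
tool z side -1 55 0.1339181067368814
tool z side 1 161 0.1339568035936128
105 side centre [0.5557 0.0411] pot side-fit .5554 .0436
```

View pics/e16.png

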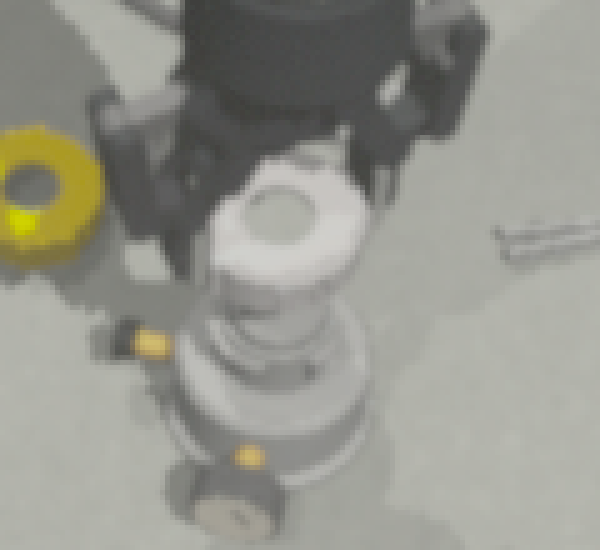

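```bash
python3 go.py .5553 .0442 .05 -35
```

```text
t 22.05 pos [0.5558 0.0403 0.081 ] jaw -35.53 q7 -0.52 F [ 0.21 -0.13 -1.43] M [0.023 0.001 0.02 ] w 62.53
shift mm [-2.7 31.   2.9] rotvec [ 0.    -0.009 -0.   ]
```

```bash
python3 go.py .5554 .0434 .044 -35; python3 -m creep '[[[-1,1,1],[0,-0.009,0],60],[[-2,2,2],[0,-0.009,0],60],[[-2.1,8,2.3],[0,-0.009,0],60],[[-2.1,14,2.3],[0,-0.009,0],60],[[-2.1,20,2.3],[0,-0.009,0],60],[[-2.1,26,2.3],[0,-0.009,0],60],[[-2.1,32,2.3],[0,-0.009,0],60],[[-2.1,37,2.3],[0,-0.009,0],60]]'; python3 go.py .5554 .0434 .036 -35
```

```text
t 22.05 pos [0.5558 0.0403 0.081 ] jaw -35.53 q7 -0.52 F [ 0.21 -0.13 -1.43] M [0.023 0.001 0.02 ] w 62.53
shift mm [-2.1 37.   2.3] rotvec [ 0.    -0.009 -0.   ]
time_s: 22.72
tool_pos: [0.5552, 0.0433, 0.0431]
tcp_rot: [[0.82, -0.001, 0.573], [-0.573, -0.0, 0.82], [-0.001, -1.0, -0.001]]
wrist_force: [-0.4, 0.9, -0.7]
gripper_width: 0.73
t 22.7167 pos [0.5552 0.0433 0.0431] jaw -34.96 q7 -0.49 F [-0.37  0.93 -0.65] M [0.021 0.086 0.002] w 62.38
shift mm [0.1 7.1 0.2] rotvec [ 0.001  0.001 -0.001]
```

```bash
python3 - <<'E' 2>/dev/null
from m import *
from cell import r
s=r.sense();p=np.array(s["tool_pos"]);R=np.array(s["tcp_rot"])
f=grab("scene",17,3);X=cloud(f);c=p[:2]+[.0002,.0005];d=np.hypot(X[...,0]-c[0],X[...,1]-c[1]);z0=p[2]+.0531;L=(X-p)@R
q=(abs(d-.0315)<.005)&(X[...,2]>z0-.015)&(X[...,2]<z0-.003)&(abs(L[...,2])>.014);P=X[q][:,:2]
k=least_squares(lambda x:np.hypot(*(P-x).T)-.0315,c,loss="soft_l1",f_scale=.0007);print(p,len(P),"side centre",k.x)
q=(d<.034)&(abs(X[...,2]-z0)<.003);m=q.astype(np.uint8);P=X[q]
# hole centre on top face
cs,h=cv2.findContours(m,cv2.RETR_CCOMP,cv2.CHAIN_APPROX_NONE)
for x in sorted(cs,key=len)[-2:]:
    o=ray(f,x[:,0],z0)[:,:2];print(len(o),least_squares(lambda p:np.hypot(*(o-p[:2]).T)-p[2],[*c,.02],loss="soft_l1",f_scale=.001).x)
b=(abs(np.hypot(X[...,0]-.5554,X[...,1]-.0436)-.040)<.005)&(X[...,2]>.015)&(X[...,2]<.043);P=X[b][:,:2]
print("pot body",least_squares(lambda x:np.hypot(*(P-x).T)-.040,[.5554,.0436],loss="soft_l1",f_scale=.0007).x)
E
```

```text
[0.5552 0.0433 0.0431] 92 side centre [0.5551 0.0443]
57 [0.5561 0.0446 0.0129]
83 [0.5563 0.0494 0.0283]
pot body [0.5553 0.0432]
```

```bash
python3 go.py .5553 .0426 .036 -35; python3 -m creep '[[[0.2,1,-0.3],[0,0,0],60],[[0.5,2,-0.5],[0,0,0],60],[[0.5,3,-0.5],[0,0,0],60],[[0.5,4,-0.5],[0,0,0],60],[[0.5,5,-0.5],[0,0,0],60],[[0.5,6,-0.5],[0,0,0],60],[[0.5,7,-0.5],[0,0,0],60],[[0.5,7,-0.5],[0,0,0],60]]'; python3 go.py .5553 .0426 .034 -35
python3 -m creep '[[[0,0.2,0],[0,0,0],60],[[0,0.4,0],[0,0,0],60],[[0,0.6,0],[0,0,0],60],[[0,0.8,0],[0,0,0],60],[[0,1,0],[0,0,0],60],[[0,1.2,0],[0,0,0],60],[[0,1.2,0],[0,0,0],60],[[0,1.2,0],[0,0,0],60]]';python3 go.py .5553 .0426 .034 -35
```

```text
t 22.8667 pos [0.5551 0.0433 0.0435] jaw -34.96 q7 -0.49 F [-0.1  -0.18 -0.49] M [-0.018 -0.01   0.058] w 62.54
shift mm [ 0.5  7.5 -0.4] rotvec [ 0.001  0.001 -0.001]
time_s: 23.53
tool_pos: [0.5554, 0.0427, 0.0369]
tcp_rot: [[0.82, -0.0, 0.573], [-0.573, -0.0, 0.82], [-0.0, -1.0, -0.0]]
wrist_force: [0.6, -0.1, -0.6]
gripper_width: 0.736
t 23.5333 pos [0.5554 0.0427 0.0369] jaw -34.95 q7 -0.49 F [ 0.57 -0.06 -0.58] M [-0.007 -0.017 -0.024] w 62.86
shift mm [-0.1  2.9 -0.1] rotvec [ 0.     0.001 -0.   ]
time_s: 24.2
tool_pos: [0.5555, 0.0427, 0.0359]
tcp_rot: [[0.82, -0.0, 0.573], [-0.573, -0.0, 0.82], [-0.0, -1.0, -0.0]]
wrist_force: [-0.6, 0.3, -1.2]
gripper_width: 0.735
t 24.2 pos [0.5555 0.0427 0.0359] jaw -34.95 q7 -0.49 F [-0.58  0.3  -1.19] M [ 0.045 -0.026  0.008] w 62.81
shift mm [-0.2  1.9 -0.2] rotvec [ 0.     0.001 -0.   ]
```

```bash
for i in 1 2; do python3 -m creep '[[[0,0.2,0],[0,0,0],60],[[0,0.4,0],[0,0,0],60],[[0,0.6,0],[0,0,0],60],[[0,0.8,0],[0,0,0],60],[[0,1,0],[0,0,0],60],[[0,1.2,0],[0,0,0],60],[[0,1.2,0],[0,0,0],60],[[0,1.2,0],[0,0,0],60]]' | grep -E "pos|force"; done; python3 go.py
```

```text
tool_pos: [0.5555, 0.0426, 0.0347]
wrist_force: [-0.7, -0.0, -1.3]
tool_pos: [0.5555, 0.0427, 0.0335]
wrist_force: [0.6, 0.6, -0.2]
t 25.5333 pos [0.5555 0.0427 0.0335] jaw -34.95 q7 -0.49 F [ 0.56  0.57 -0.23] M [ 0.041 -0.041 -0.012] w 62.54
```

```bash
python3 -m creep '[[[0,0.2,0],[0,0,0],60],[[0,0.4,0],[0,0,0],60],[[0,0.6,0],[0,0,0],60],[[0,0.8,0],[0,0,0],60],[[0,1,0],[0,0,0],60],[[0,1,0],[0,0,0],60],[[0,1,0],[0,0,0],60],[[0,1,0],[0,0,0],60]]' | grep -E "pos|force"; python3 go.py
```

```text
tool_pos: [0.5556, 0.0427, 0.0326]
wrist_force: [-1.0, 0.4, 0.5]
t 26.2 pos [0.5556 0.0427 0.0326] jaw -34.95 q7 -0.49 F [-0.98  0.37  0.5 ] M [-0.028  0.169 -0.027] w 62.63
```

```bash
python3 -m creep '[[[0,0.1,0],[0,0,0],60],[[0,0.2,0],[0,0,0],60],[[0,0.3,0],[0,0,0],60],[[0,0.4,0],[0,0,0],60],[[0,0.5,0],[0,0,0],60],[[0,0.5,0],[0,0,0],60],[[0,0.5,0],[0,0,0],60],[[0,0.5,0],[0,0,0],60]]' | grep -E "pos|force"; python3 go.py
```

```text
tool_pos: [0.5557, 0.0427, 0.0323]
wrist_force: [-1.5, -0.4, 6.2]
t 26.8667 pos [0.5557 0.0427 0.0323] jaw -34.96 q7 -0.49 F [-1.46 -0.44  6.23] M [0.008 0.373 0.022] w 62.43
```

The lugs ride on the ribs at z = 0.0323, as predicted. Now turn clockwise, feeling for the gap.

```bash
python3 -m creep '[[[0,0,0],[0,0.04,0],60],[[0,0,0],[0,0.08,0],60],[[0,0,0],[0,0.12,0],60],[[0,0,0],[0,0.15,0],60],[[0,0,0],[0,0.15,0],60],[[0,0,0],[0,0.15,0],60],[[0,0,0],[0,0.15,0],60],[[0,0,0],[0,0.15,0],60]]' | grep -E "pos|force"; python3 go.py;  python3 -m creep '[[[0,0,0],[0,0.03,0],60],[[0,0,0],[0,0.06,0],60],[[0,0,0],[0,0.09,0],60],[[0,0,0],[0,0.1,0],60],[[0,0,0],[0,0.1,0],60],[[0,0,0],[0,0.1,0],60],[[0,0,0],[0,0.1,0],60],[[0,0,0],[0,0.1,0],60]]' | grep -E "pos|force"; python3 go.py .5552 .0429 .030 -50
```

```text
tool_pos: [0.5552, 0.0427, 0.0317]
wrist_force: [0.0, 0.7, -0.5]
t 27.5333 pos [0.5552 0.0427 0.0317] jaw -43.5 q7 -0.6 F [ 0.02  0.67 -0.54] M [-0.01   0.05   0.042] w 62.74
tool_pos: [0.5556, 0.0426, 0.032]
wrist_force: [-0.3, 0.8, -0.5]
t 28.2 pos [0.5556 0.0426 0.032 ] jaw -49.26 q7 -0.67 F [-0.3   0.83 -0.46] M [-0.03   0.039 -0.03 ] w 62.24
shift mm [-0.4  2.  -0.1] rotvec [ 0.     0.013 -0.   ]
```

The force vanished at jaw −43.5° (lugs at 46°), so the lugs are in the gap. Now lower to the disk.

```bash
python3 -m creep '[[[-0.2,0.5,0],[0,0,0],60],[[-0.2,1,0],[0,0,0],60],[[-0.2,1.5,0],[0,0,0],60],[[-0.2,2,0],[0,0,0],60],[[-0.2,2.5,0],[0,0,0],60],[[-0.2,3,0],[0,0,0],60],[[-0.2,3,0],[0,0,0],60],[[-0.2,3,0],[0,0,0],60]]' | grep -E "pos|force"; python3 go.py;  python3 -m creep '[[[0,0.2,0],[0,0,0],60],[[0,0.4,0],[0,0,0],60],[[0,0.6,0],[0,0,0],60],[[0,0.8,0],[0,0,0],60],[[0,1,0],[0,0,0],60],[[0,1.2,0],[0,0,0],60],[[0,1.2,0],[0,0,0],60],[[0,1.2,0],[0,0,0],60]]' | grep -E "pos|force"; python3 go.py .5552 .0429 .030 -50
```

```text
tool_pos: [0.5554, 0.0428, 0.0289]
wrist_force: [0.6, 0.0, -1.2]
t 28.8667 pos [0.5554 0.0428 0.0289] jaw -49.28 q7 -0.67 F [ 0.57  0.04 -1.19] M [ 0.008  0.038 -0.001] w 62.53
tool_pos: [0.5554, 0.0428, 0.0278]
wrist_force: [0.1, -0.7, -0.1]
t 29.5333 pos [0.5554 0.0428 0.0278] jaw -49.27 q7 -0.67 F [ 0.07 -0.71 -0.1 ] M [-0.029 -0.056 -0.016] w 62.94
shift mm [-0.2 -2.2 -0.2] rotvec [ 0.     0.013 -0.   ]
```

```bash
for i in 1 2 3; do python3 -m creep '[[[0,0.2,0],[0,0,0],60],[[0,0.4,0],[0,0,0],60],[[0,0.6,0],[0,0,0],60],[[0,0.8,0],[0,0,0],60],[[0,0.8,0],[0,0,0],60],[[0,0.8,0],[0,0,0],60],[[0,0.8,0],[0,0,0],60],[[0,0.8,0],[0,0,0],60]]' | grep -E "pos|force"; done; python3 go.py
```

```text
tool_pos: [0.5555, 0.0428, 0.027]
wrist_force: [-0.5, 0.3, 0.3]
tool_pos: [0.5555, 0.0428, 0.0263]
wrist_force: [-1.4, 0.8, 3.8]
tool_pos: [0.5555, 0.0428, 0.0256]
wrist_force: [-1.9, 0.3, 6.4]
t 31.5333 pos [0.5555 0.0428 0.0256] jaw -49.27 q7 -0.67 F [-1.87  0.33  6.4 ] M [0.036 0.44  0.031] w 62.45
```

Contact was at z ≈ 0.0269, and 1.3 mm of compression gives about 7 N, which matches the spring. Press to about 2.6 mm, then turn.

```bash
python3 -m creep '[[[0,0.2,0],[0,0,0],60],[[0,0.4,0],[0,0,0],60],[[0,0.6,0],[0,0,0],60],[[0,0.8,0],[0,0,0],60],[[0,1,0],[0,0,0],60],[[0,1.2,0],[0,0,0],60],[[0,1.2,0],[0,0,0],60],[[0,1.2,0],[0,0,0],60]]' | grep -E "pos|force"; python3 go.py .5554 .0432 .0244 -70
```

```text
tool_pos: [0.5555, 0.0428, 0.0247]
wrist_force: [-3.7, 0.5, 10.3]
t 32.2 pos [0.5555 0.0428 0.0247] jaw -49.28 q7 -0.67 F [-3.65  0.53 10.33] M [0.029 0.63  0.002] w 62.68
shift mm [-0.3  0.3  0.2] rotvec [-0.     0.362 -0.   ]
```

```bash
python3 -m creep '[[[0,0.1,0],[0,0.04,0],60],[[0,0.3,0.1],[0,0.08,0],60],[[-0.1,0.4,0.1],[0,0.12,0],60],[[-0.1,0.4,0.1],[0,0.17,0],60],[[-0.2,0.4,0.2],[0,0.22,0],60],[[-0.2,0.4,0.2],[0,0.27,0],60],[[-0.3,0.4,0.2],[0,0.32,0],60],[[-0.3,0.4,0.2],[0,0.36,0],60]]' | grep -E "pos|force"; python3 go.py .5553 .0435 .0243 -90
```

```text
tool_pos: [0.5561, 0.0431, 0.0245]
wrist_force: [-2.0, 0.3, 10.3]
t 32.8667 pos [0.5561 0.0431 0.0245] jaw -70.04 q7 -0.93 F [-2.05  0.35 10.32] M [0.056 0.444 0.086] w 62.91
shift mm [-0.7  0.2 -0.6] rotvec [-0.002  0.348  0.   ]
```

```bash
python3 -m creep '[[[0,0.1,0],[0,0.04,0],60],[[0,0.2,0],[0,0.08,0],60],[[-0.1,0.2,-0.1],[0,0.12,0],60],[[-0.2,0.2,-0.2],[0,0.17,0],60],[[-0.3,0.2,-0.3],[0,0.22,0],60],[[-0.4,0.2,-0.4],[0,0.27,0],60],[[-0.5,0.2,-0.4],[0,0.32,0],60],[[-0.5,0.2,-0.4],[0,0.35,0],60]]' | grep -E "pos|force"; python3 go.py .5552 .0437 .0243 -100
```

```text
tool_pos: [0.5558, 0.0433, 0.0244]
wrist_force: [-1.0, -0.4, 10.7]
t 33.5333 pos [0.5558 0.0433 0.0244] jaw -90.1 q7 -1.19 F [-1.02 -0.4  10.66] M [-0.018  0.335  0.039] w 62.55
shift mm [-0.4  0.1 -0.6] rotvec [-0.002  0.173 -0.   ]
```

```bash
python3 -m creep '[[[0,0.1,0],[0,0.03,0],60],[[-0.1,0.2,-0.1],[0,0.06,0],60],[[-0.1,0.2,-0.2],[0,0.09,0],60],[[-0.2,0.2,-0.3],[0,0.12,0],60],[[-0.2,0.2,-0.3],[0,0.14,0],60],[[-0.2,0.2,-0.3],[0,0.14,0],60],[[-0.2,0.2,-0.3],[0,0.14,0],60],[[-0.2,0.2,-0.3],[0,0.14,0],60]]' | grep -E "pos|force"; python3 go.py; python3 -m creep '[[[0,0,0],[0,0.02,0],60],[[0,0,0],[0,0.04,0],60],[[0,0,0],[0,0.06,0],60],[[0,0,0],[0,0.07,0],60],[[0,0,0],[0,0.07,0],60],[[0,0,0],[0,0.07,0],60],[[0,0,0],[0,0.07,0],60],[[0,0,0],[0,0.07,0],60]]' | grep -E "pos|force"; python3 go.py
```

```text
tool_pos: [0.556, 0.0434, 0.0244]
wrist_force: [-1.1, 0.3, 10.4]
t 34.2 pos [0.556  0.0434 0.0244] jaw -97.98 q7 -1.29 F [-1.13  0.31 10.42] M [ 0.011  0.163 -0.025] w 62.75
tool_pos: [0.5558, 0.0434, 0.0244]
wrist_force: [-0.4, 1.0, 11.2]
t 34.8667 pos [0.5558 0.0434 0.0244] jaw -101.99 q7 -1.34 F [-0.44  1.   11.16] M [0.022 0.255 0.035] w 62.59
```

```bash
for i in 1 2 3; do python3 -m creep '[[[0,0,0],[0,0.01,0],60],[[0,0,0],[0,0.02,0],60],[[0,0,0],[0,0.03,0],60],[[0,0,0],[0,0.04,0],60],[[0,0,0],[0,0.04,0],60],[[0,0,0],[0,0.04,0],60],[[0,0,0],[0,0.04,0],60],[[0,0,0],[0,0.04,0],60]]' | grep force; python3 go.py; done
```

```text
wrist_force: [-0.5, -1.1, 12.0]
t 35.5333 pos [0.5558 0.0432 0.0244] jaw -104.26 q7 -1.37 F [-0.45 -1.12 12.01] M [-0.169  0.259  0.273] w 63.01
wrist_force: [-1.7, -3.1, 11.4]
t 36.2 pos [0.5557 0.0424 0.0244] jaw -106.55 q7 -1.4 F [-1.67 -3.08 11.35] M [-0.542  0.364  0.424] w 62.56
wrist_force: [-2.9, -3.8, 11.4]
t 36.8667 pos [0.5554 0.042  0.0244] jaw -108.78 q7 -1.43 F [-2.88 -3.78 11.39] M [-0.84   0.487  1.045] w 62.64
```

The torque has risen from 0 to 1 N·m at lugs about −14 to −18°, which is the expected 54° past the gap's middle, so the stop is reached. I'll ease the torsion a bit, then let go.

```bash
python3 -m creep '[[[0,0,0],[0,-0.01,0],60],[[0,0,0],[0,-0.02,0],60],[[0,0,0],[0,-0.03,0],60],[[0,0,0],[0,-0.04,0],60],[[0,0,0],[0,-0.04,0],60],[[0,0,0],[0,-0.04,0],60],[[0,0,0],[0,-0.04,0],60],[[0,0,0],[0,-0.04,0],60]]' | grep force; python3 go.py; python3 -m creep '[[[0,0,0],[0,0,0],64],[[0,0,0],[0,0,0],68],[[0,0,0],[0,0,0],74],[[0,0,0],[0,0,0],80],[[0,0,0],[0,0,0],80],[[0,0,0],[0,0,0],80],[[0,0,0],[0,0,0],80],[[0,0,0],[0,0,0],80]]' | grep force; python3 go.py; python3 -m creep '[[[0,-5,0],[0,0,0],80],[[0,-15,0],[0,0,0],80],[[0,-30,0],[0,0,0],80],[[0,-50,0],[0,0,0],80],[[0,-75,0],[0,0,0],80],[[0,-100,0],[0,0,0],80],[[0,-120,0],[0,0,0],80],[[0,-140,0],[0,0,0],80]]' | grep force; python3 go.py
```

```text
wrist_force: [0.1, -3.1, 11.8]
t 37.5333 pos [0.5557 0.0421 0.0244] jaw -106.63 q7 -1.4 F [ 0.14 -3.09 11.76] M [-0.627  0.423  0.084] w 62.67
wrist_force: [-0.3, -0.9, 0.0]
t 38.2 pos [0.5545 0.0438 0.0233] jaw -106.57 q7 -1.4 F [-0.25 -0.92  0.  ] M [ 0.008 -0.018 -0.031] w 79.99
wrist_force: [0.7, 0.4, -0.9]
t 38.8667 pos [0.5546 0.0434 0.1658] jaw -106.61 q7 -1.55 F [ 0.74  0.42 -0.87] M [ 0.042 -0.048 -0.025] w 80.09
```

Back the arm off so both cameras can see the ring.

```bash
python3 go.py .42 -.10 .19 -106; python3 -m creep '[[[20,-5,-10],[0,0,0],80],[[40,-10,-25],[0,0,0],80],[[65,-15,-40],[0,0,0],80],[[90,-20,-55],[0,0,0],80],[[120,-25,-70],[0,0,0],80],[[145,-25,-80],[0,0,0],80],[[165,-25,-85],[0,0,0],80],[[176,-25,-90],[0,0,0],80]]' | grep pos;python3 - <<'E' 2>/dev/null
from m import *
for n,c in(("scene",np.array([.556,.0439])),("top",np.array([.5542,.0452]))):
    f=grab(n,20,3);X=cloud(f);d=np.hypot(X[...,0]-c[0],X[...,1]-c[1])
    q=(d<.030)&(d>.0145)&(X[...,2]>.070)&(X[...,2]<.088);P=X[q]
    if len(P)>10:
        A=np.c_[P[:,:2]-c,np.ones(len(P))];print(n,len(P),"ring top z",np.median(P[:,2]),"plane",np.linalg.lstsq(A,P[:,2],rcond=None)[0])
    t=X[(d<.012)&(X[...,2]>.086)];print("tab top",np.median(t[:,2]) if len(t) else None)
    m=topmask(f,X,C["pot"][n],.074,.082);cs,_=cv2.findContours(m,cv2.RETR_EXTERNAL,cv2.CHAIN_APPROX_NONE);o=ray(f,max(cs,key=len)[:,0],.0777)[:,:2]
    cc=least_squares(lambda p:np.hypot(*(o-p[:2]).T)-p[2],[*c,.03],loss="soft_l1",f_scale=.001).x;dd=o-cc[:2];a=np.degrees(np.arctan2(dd[:,1],dd[:,0]))%180;rr=np.hypot(*dd.T)*1000
    print(cc,[(k,round(rr[(a>=k)&(a<k+10)].mean(),1)) for k in range(0,180,10) if ((a>=k)&(a<k+10)).any()])
    img=np.clip((f["img"]/255.)**.6*255,0,255).astype(np.uint8);u,v=proj(f,[[*c,.075]])[0].astype(int)
    cv2.imwrite(f"pics/k_{n}.png",cv2.resize(img[v-40:v+40,u-40:u+40,::-1],(400,400),interpolation=3))
cv2.imwrite("pics/k20.png",np.hstack([cv2.imread("pics/k_scene.png"),cv2.imread("pics/k_top.png")]))
E
```

```text
t 38.8667 pos [0.5546 0.0434 0.1658] jaw -106.61 q7 -1.55 F [ 0.74  0.42 -0.87] M [ 0.042 -0.048 -0.025] w 80.09
shift mm [175.8 -24.4 -88. ] rotvec [-0.001 -0.011 -0.   ]
tool_pos: [0.4167, -0.1016, 0.1896]
scene 487 ring top z 0.0781028153785952 plane [ 0.0005 -0.0138  0.0781]
tab top 0.09195192871748076
[0.5575 0.0425 0.0314] [(0, np.float64(31.6)), (10, np.float64(31.6)), (20, np.float64(31.4)), (30, np.float64(31.2)), (40, np.float64(31.4)), (50, np.float64(33.8)), (60, np.float64(32.8)), (70, np.float64(31.8)), (80, np.float64(33.0)), (90, np.float64(32.5)), (100, np.float64(30.3)), (110, np.float64(30.1)), (120, np.float64(30.1)), (130, np.float64(30.3)), (140, np.float64(31.1)), (150, np.float64(31.2)), (160, np.float64(31.4)), (170, np.float64(31.3))]
top 437 ring top z 0.07834023597873718 plane [ 0.0022 -0.0027  0.0783]
tab top 0.09186492730118703
[0.5553 0.0437 0.0308] [(0, np.float64(30.2)), (10, np.float64(30.2)), (20, np.float64(30.5)), (30, np.float64(30.4)), (40, np.float64(31.2)), (50, np.float64(32.7)), (60, np.float64(31.6)), (70, np.float64(30.9)), (80, np.float64(31.8)), (90, np.float64(32.0)), (100, np.float64(30.5)), (110, np.float64(30.2)), (120, np.float64(30.3)), (130, np.float64(30.9)), (140, np.float64(30.8)), (150, np.float64(31.0)), (160, np.float64(30.1)), (170, np.float64(30.3))]
```

View pics/k20.png

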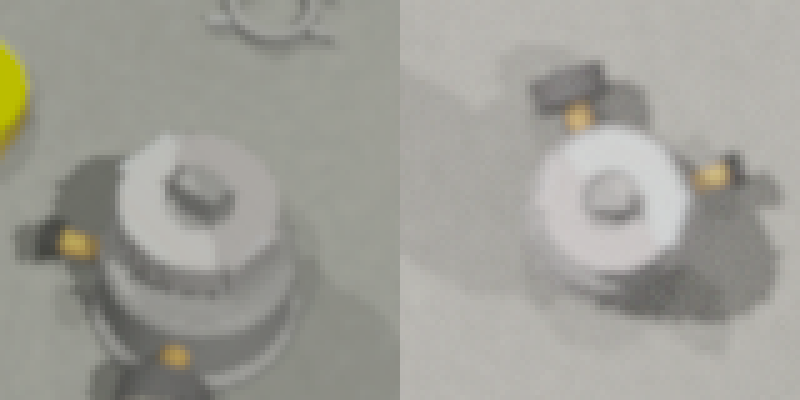

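The readings are:
- Ring top 6.4–6.6 mm above the measured rim, where home is 6.0.
- Tab top about 20.2 mm above the rim, where home is 20.
- The ring sits about 1.5 mm off-centre towards −y.

There is plenty of time, so I'll regrip on the pot's axis, press lightly and confirm the stop.

```bash
python3 go.py .5553 .0442 .10 -107; python3 -m creep '[[[-25,5,12],[0,0,0],80],[[-55,10,28],[0,0,0],80],[[-85,20,44],[0,0,0],80],[[-115,30,60],[0,0,0],80],[[-145,45,76],[0,0,0],80],[[-165,60,86],[0,0,0],80],[[-178,75,92],[0,0,0],80],[[-180,85,91],[0,0.01,0],80]]' | grep pos; python3 go.py .5553 .0442 .0252 -107
```

```text
t 39.8333 pos [ 0.419  -0.0982  0.1884] jaw -106.47 q7 -1.33 F [ 0.04 -0.6   0.31] M [ 0.073 -0.008  0.071] w 80.15
shift mm [-175.2   88.4   90.4] rotvec [ 0.     0.009 -0.   ]
tool_pos: [0.5582, 0.0517, 0.1007]
t 40.5 pos [0.5582 0.0517 0.1007] jaw -106.8 q7 -1.5 F [ 0.01  0.99 -0.3 ] M [ 0.025 -0.02   0.033] w 79.68
shift mm [ 8.  75.5 -0.5] rotvec [0.002 0.004 0.   ]
```

```bash
python3 -m creep '[[[5,0,-0.5],[0,0,0],80],[[5,0,-0.5],[0,0,0],80],[[5,0,-0.5],[0,0,0],80],[[5,6,-0.5],[0,0,0],80],[[5,12,-0.5],[0,0,0],80],[[5,18,-0.5],[0,0,0],80],[[5,24,-0.5],[0,0,0],80],[[5,30,-0.5],[0,0,0],80]]' | grep pos; python3 go.py .5553 .0442 .0252 -107
```

```text
tool_pos: [0.5545, 0.0426, 0.0728]
t 41.1667 pos [0.5545 0.0426 0.0728] jaw -107.15 q7 -1.46 F [0.79 0.71 0.01] M [ 0.025 -0.016  0.037] w 79.88
shift mm [-1.8 47.6  0.3] rotvec [ 0.    -0.003 -0.   ]
```

```bash
python3 -m creep '[[[-1.8,6,0.3],[0,0,0],80],[[-1.8,13,0.3],[0,0,0],80],[[-1.8,20,0.3],[0,0,0],80],[[-1.8,27,0.3],[0,0,0],80],[[-1.8,34,0.3],[0,0,0],80],[[-1.8,41,0.3],[0,0,0],80],[[-1.8,46,0.3],[0,0,0],80],[[-1.8,47.6,0.3],[0,0,0],80]]' | grep force; python3 go.py .5553 .0442 .0252 -107; python3 -m creep '[[[0,0,0],[0,0,0],76],[[0,0,0],[0,0,0],72],[[0,0,0],[0,0,0],69],[[0,0,0],[0,0,0],66],[[0,0,0],[0,0,0],64],[[0,0,0],[0,0,0],62],[[0,0,0],[0,0,0],60],[[0,0,0],[0,0,0],60]]' | grep force; python3 go.py .5553 .0442 .0252 -107
```

```text
wrist_force: [-0.1, -0.2, 0.4]
t 41.8333 pos [0.555  0.0442 0.0248] jaw -107.15 q7 -1.41 F [-0.13 -0.17  0.41] M [-0.037 -0.013  0.001] w 79.71
shift mm [-0.  -0.4  0.3] rotvec [ 0.001 -0.003  0.001]
wrist_force: [-3.2, -4.3, 4.8]
t 42.5 pos [0.5555 0.0422 0.0267] jaw -107.22 q7 -1.41 F [-3.22 -4.34  4.78] M [-1.261  0.576  0.101] w 62.84
shift mm [-1.9  1.4 -0.8] rotvec [-0.001 -0.004  0.002]
```

```bash
python3 -m creep '[[[0,0.2,0],[0,0,0],60],[[0,0.4,0],[0,0,0],60],[[0,0.6,0],[0,0,0],60],[[0,0.8,0],[0,0,0],60],[[0,1,0],[0,0,0],60],[[0,1,0],[0,0,0],60],[[0,1,0],[0,0,0],60],[[0,1,0],[0,0,0],60]]' | grep force; python3 go.py .5553 .0442 .0252 -107
```

```text
wrist_force: [-4.8, -4.6, 13.6]
t 43.1667 pos [0.5556 0.0422 0.0264] jaw -107.22 q7 -1.41 F [-4.76 -4.58 13.64] M [-1.108  1.067  0.164] w 62.59
shift mm [-1.8  1.2 -0.9] rotvec [-0.002 -0.004  0.001]
```

```bash
python3 -m creep '[[[0,0,0],[0,-0.02,0],60],[[0,0,0],[0,-0.04,0],60],[[0,0,0],[0,-0.06,0],60],[[0,0,0],[0,-0.08,0],60],[[0,0,0],[0,-0.1,0],60],[[0,0,0],[0,-0.1,0],60],[[0,0,0],[0,-0.1,0],60],[[0,0,0],[0,-0.1,0],60]]' | grep force; python3 go.py .5553 .0442 .0252 -107
```

```text
wrist_force: [-2.6, -2.8, 11.3]
t 43.8333 pos [0.5559 0.0429 0.0263] jaw -101.48 q7 -1.33 F [-2.59 -2.84 11.29] M [-0.739  0.762 -0.031] w 62.8
shift mm [-1.1  1.1 -0.9] rotvec [-0.002  0.096  0.   ]
```

```bash
for i in 1 2; do python3 -m creep '[[[0,0,0],[0,0.01,0],60],[[0,0,0],[0,0.02,0],60],[[0,0,0],[0,0.03,0],60],[[0,0,0],[0,0.04,0],60],[[0,0,0],[0,0.04,0],60],[[0,0,0],[0,0.04,0],60],[[0,0,0],[0,0.04,0],60],[[0,0,0],[0,0.04,0],60]]' | grep force; python3 go.py; done
```

```text
wrist_force: [-3.5, -2.7, 12.5]
t 44.5 pos [0.556  0.043  0.0263] jaw -103.75 q7 -1.36 F [-3.47 -2.7  12.54] M [-0.701  0.755  0.083] w 62.33
wrist_force: [-3.1, -2.6, 11.0]
t 45.1667 pos [0.5559 0.0427 0.0263] jaw -106.02 q7 -1.39 F [-3.08 -2.55 10.97] M [-0.897  0.818  0.299] w 62.7
```

```bash
python3 -m creep '[[[0,0,0],[0,0.01,0],60],[[0,0,0],[0,0.02,0],60],[[0,0,0],[0,0.025,0],60],[[0,0,0],[0,0.025,0],60],[[0,0,0],[0,0.025,0],60],[[0,0,0],[0,0.025,0],60],[[0,0,0],[0,0.025,0],60],[[0,0,0],[0,0.025,0],60]]' | grep force; python3 go.py; python3 -m creep '[[[0,0,0],[0,-0.01,0],60],[[0,0,0],[0,-0.01,0],60],[[0,0,0],[0,-0.01,0],66],[[0,0,0],[0,-0.01,0],72],[[0,0,0],[0,-0.01,0],80],[[0,0,0],[0,-0.01,0],80],[[0,0,0],[0,-0.01,0],80],[[0,0,0],[0,-0.01,0],80]]' | grep force; python3 go.py;python3 -m creep '[[[0,-5,0],[0,0,0],80],[[0,-15,0],[0,0,0],80],[[0,-30,0],[0,0,0],80],[[0,-50,0],[0,0,0],80],[[0,-75,0],[0,0,0],80],[[0,-100,0],[0,0,0],80],[[0,-120,0],[0,0,0],80],[[0,-140,0],[0,0,0],80]]' | grep pos;  python3 -m creep '[[[20,-5,-10],[0,0,0],80],[[40,-10,-25],[0,0,0],80],[[65,-15,-40],[0,0,0],80],[[90,-20,-55],[0,0,0],80],[[120,-25,-70],[0,0,0],80],[[145,-25,-80],[0,0,0],80],[[165,-25,-85],[0,0,0],80],[[176,-25,-90],[0,0,0],80]]' | grep pos
cat > fin.py <<'E'
from m import *
for n,c in(("scene",np.array([.556,.0439])),("top",np.array([.5542,.0452]))):
    f=grab(n,21,3);X=cloud(f);d=np.hypot(X[...,0]-c[0],X[...,1]-c[1])
    q=(d<.029)&(d>.0155)&(X[...,2]>.070)&(X[...,2]<.088);P=X[q]
    A=np.c_[P[:,:2]-c,np.ones(len(P))];print(n,len(P),"ring top z",np.median(P[:,2]),"plane",np.linalg.lstsq(A,P[:,2],rcond=None)[0])
    t=X[(d<.010)&(X[...,2]>.086)];print("tab top",np.median(t[:,2]))
    m=topmask(f,X,C["pot"][n],.074,.082);cs,_=cv2.findContours(m,cv2.RETR_EXTERNAL,cv2.CHAIN_APPROX_NONE);o=ray(f,max(cs,key=len)[:,0],.0777)[:,:2]
    cc=least_squares(lambda p:np.hypot(*(o-p[:2]).T)-p[2],[*c,.03],loss="soft_l1",f_scale=.001).x;dd=o-cc[:2];a=np.degrees(np.arctan2(dd[:,1],dd[:,0]))%180;rr=np.hypot(*dd.T)*1000
    print("centre-rim mm",(cc[:2]-c)*1000,[(k,round(rr[(a>=k)&(a<k+10)].mean(),1)) for k in range(30,130,10) if ((a>=k)&(a<k+10)).any()])
E
python3 fin.py 2>/dev/null; python3 go.py
```

```text
wrist_force: [-3.9, -4.4, 12.3]
t 45.8333 pos [0.5558 0.0424 0.0263] jaw -107.43 q7 -1.41 F [-3.9  -4.42 12.28] M [-1.095  0.851  0.54 ] w 62.51
wrist_force: [0.0, -0.1, 0.0]
t 46.5 pos [0.5554 0.0444 0.0246] jaw -106.84 q7 -1.41 F [ 0.03 -0.14  0.03] M [0.011 0.039 0.071] w 79.87
tool_pos: [0.5556, 0.0439, 0.1671]
tool_pos: [0.417, -0.1004, 0.1909]
scene 420 ring top z 0.07814362019499535 plane [ 0.003  -0.0054  0.0782]
tab top 0.09153523720304135
centre-rim mm [ 1.457  -1.1564] [(30, np.float64(31.2)), (40, np.float64(31.1)), (50, np.float64(33.3)), (60, np.float64(32.3)), (70, np.float64(32.0)), (80, np.float64(32.6)), (90, np.float64(33.1)), (100, np.float64(30.6)), (110, np.float64(30.2)), (120, np.float64(30.0))]
top 383 ring top z 0.0783239373664759 plane [ 0.0074 -0.0042  0.0783]
tab top 0.09202709449377121
centre-rim mm [ 1.3543 -0.9731] [(30, np.float64(30.5)), (40, np.float64(30.1)), (50, np.float64(32.4)), (60, np.float64(31.1)), (70, np.float64(31.1)), (80, np.float64(31.8)), (90, np.float64(32.4)), (100, np.float64(30.4)), (110, np.float64(30.4)), (120, np.float64(30.3))]
t 48.1333 pos [ 0.4192 -0.097   0.1897] jaw -106.75 q7 -1.34 F [-0.36 -0.07 -0.03] M [-0.017  0.018 -0.052] w 80.17
```

View pics/scene21.png

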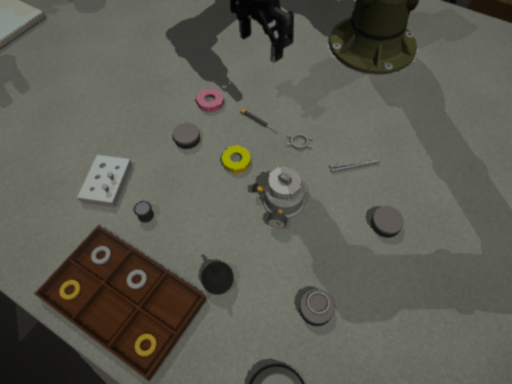

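```bash
python3 -c "
from cell import r
print(r.close_job())"
```

```text
the job is handed in; nothing more can be done
None
```

The pot is closed and the job is handed in at about 48 s. The disk is in the mouth, tab up. The white ring is over it, screwed clockwise to its stop and let go, and the arm is well clear.

**How it went:**
- **Disk:** it seated at about 2.5 N. Before the ring went on, its face was 4.5 mm above the rim, tilted about 0.013 rad.
- **Ring:** the lugs rode on the ribs, and the force vanished in the gap at about 46°, where the cameras had put it. The stop came about 54° past the gap's middle.
- **Forces:** I pressed with 11–14 N in the readings, which were taken only at the end of each short move.

**Last checks:**
- **Home:** both views show the ring level and the tab top 20 mm above the rim, as it should be when home. I met the stop twice, with torque up to 1 N·m and then 0.5 N·m.
- **Bench:** in the last picture the other things on the bench look unmoved.

**Checks that disagreed:**
- **Ring height:** its top measures 6.4–6.6 mm above the rim instead of 6.0. It did not change when I regripped and turned the ring again.
- **Centring:** the ring sits about 1.7 mm off the pot's axis, roughly the thread's play.
- **Fingertips:** they were about 29 mm behind the reported TCP, not level with it. My first try at the tab closed above it without touching, so I used the measured offset from then on.
- **Cameras:** the two views differ by about 2 mm, so I averaged them.

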